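# Take the riveted finger gutter out from behind the press guard

## Task

The finger gutter on the rivet press is riveted and has to come out. Pinch the thumb tabs to draw the guard's two sprung hinge pins, lift the guard off and stand it upright on the rubber mat, let it go, then slide the gutter off the horn and lay it in the steel tray. Finally drop the guard back into its hinge ears, the right way round, with both pins sprung fully out into their holes, and leave everything else on the counter where it is.

Things in the scene. Friction and masses are not known exactly. Their poses are not given: they have to be found in the camera images.
- press: bench rivet press, fixed, 258 x 200 mm, 285 mm high, a lever at its right side up to 400 mm. Origin on the counter under the ram axis; x from its open front to its column (away from the worker), y to its left, z up. Base 20 mm thick, column x +58 to +118 mm. The ram, 16 mm thick on the axis, ends 165 mm up. Two steel ears at the front carry the guard.
- press_nose (a point): front of the arm's underside, (-40, 0, 235) mm in the press frame. The arm, 36 mm wide and 50 mm high, overhangs from the column to here, above the ram and the gutter: no room for an upright hand there.
- press_horn (a point): centre of the horn's free front end, (-60, 0, 130) mm in the press frame. The horn is a round steel bar 20 mm thick, level along the press's x from the column to here. With the guard off the way to it is open from the front, between the ears (inner faces at y = +-67 mm, tops 164 mm up).
- press_hinge (a point): midpoint of the guard's hinge axis, (-115, 0, 140) mm in the press frame, axis along the press's y. With the guard fitted guard_bar lies here. Each ear is an open-topped saddle 21 mm wide, y 67 to 93 mm, lips flared by 9 mm; the bar's end rests on its floor. Its outer cheek (inner face y 83 mm) has a 10.6 mm hole for the pin. Pins that are out cannot pass the cheeks from above.
- guard: lift-off guard, 0.3 kg, under a round steel hinge bar 18 mm thick, 160 mm long. Origin under the bar's middle, level with the lower edge; y along the bar, x away from the panel (fitted: as the press's x). Clear panel 120 mm wide 20 mm in front of the axis; wings reach 30 mm behind it. Fitted, its lower edge is 8 mm above the counter. It stands by itself on its lower edge.
- guard_bar (a point): middle of the hinge bar, (0, 0, 132) mm in the guard frame. The fitted guard swings on its pins but falls shut again.
- guard_lip (a point): front edge of the guard's foot lip, (-44, 0, 2) mm in the guard frame
- pin_left (a joint): travel of the sprung pin at the bar's +y end, m: 0 = fully out (its 7 mm tip stands 12 mm beyond the bar's end), 0.012 = drawn in flush with the bar's end, a firm stop. The spring needs 3 N to start, 7 N when fully drawn. The pin moves with its thumb tab, towards the guard's middle.
- pin_right (a joint): the same for the pin at the -y end
- pin_left_tab (a point): outer face of the left thumb tab, (0, +28, 165) mm in the guard frame with the pin out. A steel plate 20 mm wide (x), 5 mm thick, 141 to 183 mm above the guard's lower edge (from the top of the bar up). The tabs are 56 mm apart outside at rest, 32 mm when pinched to the stops; pinched so, with 50 N or more, the guard can be carried by them.
- pin_right_tab (a point): the same for the right tab, (0, -28, 165) mm
- gutter: riveted sky-blue finger gutter, 90 mm long, 30 g: an upside-down U 32 mm wide, 30 mm high, wall 3 mm. Origin under its middle, level with the leg ends; x lengthwise, z to the closed top. At the start it hangs astride the horn (3 mm play a side), x along the press's x, front end about at the horn's end, top 22 mm below the ram. It slides off level, to the front.
- tray: shallow open stainless work tray, fixed, 190 x 150 mm (x, y), rim 22 mm high, wall and floor 3 mm; origin under its centre. It may be left or right of the press.
- mat: dark rubber bench mat, fixed, 200 x 220 mm (x, y), 3 mm thick, empty; origin under its centre. On the other side of the press from the tray.
- canister: bystander: amber glass canister, 70 mm across and 96 mm tall with a black screw top, holding chrome rivet posts; origin under its centre
- iron: bystander: stainless bending iron with a black grip, 255 mm long, 22 mm high, lying flat; origin underneath, near the ferrule
- dowel: bystander: rounded walnut forming dowel, 150 mm long, 25 mm thick, lying; origin under its middle
- spare_gutter: bystander: a second, shorter sky-blue finger gutter (62 mm long) lying legs down on the counter; not the one on the press
- goniometer: bystander: flat stainless finger goniometer, about 160 mm long, 9 mm high; origin under its hub
- pliers: bystander: hand pliers with black grips, 155 mm long, 12 mm high, lying flat; origin under the joint
Things that resemble listed ones, but are neither listed nor needed, are in the scene too. Leave any brown or yellow look-alike of the gutter alone.

How it is judged (in metres and radians):
On the way, in this order (a step that is already met when the one before it is completed fails the run):
1. the guard has been lifted off and stands upright on the mat, let go (horizontal distance between guard and mat below 0.1 m and height (world z) of guard below 0.01 m and angle between guard's own z axis and vertical below 0.12 rad and contact force between the fingers and guard below 0.1 N and linear speed of guard below 0.03 m/s), for 0.2 s.
2. the gutter lies in the tray, let go (x of gutter in the frame of tray between -0.085 and 0.085 m and y of gutter in the frame of tray between -0.066 and 0.066 m and z of gutter in the frame of tray between -0.005 and 0.04 m and contact force between the fingers and gutter below 0.1 N and linear speed of gutter below 0.05 m/s), for 0.2 s.
At the end, for the whole second after the job is handed in: The gutter lies still in the tray (origin within 85 mm along, 66 mm across of its centre, under 40 mm up), and the guard hangs still in the ears: bar within 6 mm of the hinge axis midpoint, upright within 7 degrees, panel to the front, both pins out to within 4 mm (x of gutter in the frame of tray between -0.085 and 0.085 m and y of gutter in the frame of tray between -0.066 and 0.066 m and z of gutter in the frame of tray between -0.005 and 0.04 m and linear speed of each of gutter, guard below 0.03 m/s and distance between guard_bar and press_hinge below 0.006 m and x of guard_lip in the frame of press below -0.14 m and angle between guard's own z axis and vertical below 0.12 rad and value of joint each of pin_left, pin_right below 0.004 m); the robot touches nothing.
It fails at once if a bystander on the counter is pushed more than 30 mm (distance of any of canister, iron, dowel, spare_gutter, goniometer, pliers from where it was at the start of the episode above 0.03 m).
It also fails if it takes over 72 s, if anything falls off the work surface, if the arm or the gripper's body presses on something with over 40 N, if the wrist force passes 120 N, or if a joint passes its speed limit or range.

## Robot

A 6-joint arm with a two-finger parallel gripper is mounted at the origin on the work surface. World frame = base frame: x ahead of the robot, y to its left, z up, the work surface at z = 0. Lengths are in mm, angles in rad, forces in N, time in s.
With the tool pointing down it reaches from about 400 to 825 mm from the base axis. Payload 7 kg.
Tool frame: the origin (TCP) lies at the very end of the fingers, on their centre line; the grasp point (between the pads) lies 19 mm behind it; z points along the fingers, y is the direction in which the jaws open and shut (so a half turn about z gives the same grasp; the last joint's range is limited). The gripper opens to 88 mm and grips with 3 to 60 N. Pads are 19 mm wide; open, the fingers measure 130 mm over their backs; the gripper's body (78 mm by 193 mm) begins 47 mm behind the grasp point.
Start: joints at [-0.925, 0.359, 0.012, 0, -1.224, -0.288], TCP at [236.367, -632.239, 194.361] pointing down, gripper open.
Joint ranges: [-3.07, 3.07], [-1.43, 2.12], [-1.02, 1.25], [-3.03, 1.67], [-3.05, -0], [-3.03, 3.03]. Speed limits (rad/s): [2.39, 2.39, 3.01, 3.14, 3.14, 3.14].

## Interface

Orientations are given as a unit quaternion [x, y, z, w].
In Python, from plant import bot gives the robot as it stands. Calls block until the motion is done:
- bot.move_ptp(position, orientation): joint-space move of the TCP to a pose.
- bot.line_to(position, velocity=150, ori=None): straight line of the TCP; ori=None keeps the orientation; velocity is the mean speed in mm/s.
- bot.move_joints(angles): joint-space move.
- bot.move_gripper(opening, force=None): finger opening in mm; force is the grip in N (None keeps the last); returns when the fingers have stopped.
- bot.pause(seconds).
- bot.solve_ik(position, orientation): joint angles nearest the present ones, or None.
- bot.read_state(): the state.
- bot.camera(name): name is "scene" or "top"; returns the picture (400x640x3 uint8, red, green, blue); there is no depth.
- bot.get_calibration(name): a dict with "fx", "fy", "cx", "cy" (pixels), "view" (4x4, takes a point from world to camera coordinates). Camera axes: x right, y up, looking along -z (the intrinsics and any distortion apply to the point x, -y, -z); pixel columns grow to the right and rows downward; lengths in mm; the calibration is good to about 2 mm. A picture is of the moment at which its call begins. get_calibration takes no time and is no camera call.
A pose or a line that the arm cannot do raises bot.Unreachable and nothing moves.
- bot.close_job(): hands the job in, once; it reports no verdict.
The state is a dict: "t": time; "joint_pos": joint angles; "qvel": joint speeds; "tau": joint torques, N m; "tcp_pos": TCP position; "eef_rot": TCP orientation; "contact_force": force on the tool from outside, world axes, zero at the start; "moment": the same for the moment, N m; "width": finger opening in mm.
Only numpy, scipy, OpenCV 4.12 (cv2) and the standard library are available. Lean on these libraries where they do the work, as an engineer would, in place of code of your own. Each camera call takes 0.05 s, during which the arm holds its last target.

## Working session

There is one attempt and no reset: what is moved stays moved. The work goes in short steps, each a Python script; the robot and the scene stay as the last script left them, time stands still between calls to the robot, and variables do not carry over. Pictures are saved under pics/ and viewed, and the job is handed in when it is done.

```bash
ls && mkdir -p pics
python3 - <<'E'
from plant import bot
import cv2
for n in ("scene","top"):
    im=bot.camera(n); cv2.imwrite(f"pics/{n}0.png",im[:,:,::-1])
    print(n,bot.get_calibration(n))
print(bot.read_state())
E
```

```text
pics
scene {'fx': 509.52768805979116, 'fy': 509.52768805979116, 'cx': 323.876596341869, 'cy': 208.03139762176198, 'view': array([[-7.43702396e-01,  6.68192617e-01, -2.06245647e-02,
         3.70231561e+02],
       [-4.90245835e-01, -5.24152441e-01,  6.96364301e-01,
         1.51026807e+02],
       [ 4.54495069e-01,  5.27998906e-01,  7.17392074e-01,
        -1.93396343e+03],
       [ 0.00000000e+00,  0.00000000e+00,  0.00000000e+00,
         1.00000000e+00]])}
top {'fx': 459.00720860023944, 'fy': 459.00720860023944, 'cx': 322.4072081908582, 'cy': 202.72955249565214, 'view': array([[-9.67424279e-03, -9.99940049e-01, -5.12899299e-03,
         4.57072064e+01],
       [ 9.96362427e-01, -1.00736680e-02,  8.46193528e-02,
        -5.01826231e+02],
       [-8.46659476e-02, -4.29170774e-03,  9.96400150e-01,
        -1.42027898e+03],
       [ 0.00000000e+00,  0.00000000e+00,  0.00000000e+00,
         1.00000000e+00]])}
{'t': 0.1, 'joint_pos': array([-9.24898621e-01,  3.59313536e-01,  1.11744417e-02, -2.84840193e-04,
       -1.22409276e+00, -2.88096944e-01]), 'qvel': array([-0.00061259, -0.001861  ,  0.00114759,  0.00208093,  0.00109936,
        0.00216244]), 'tau': array([-1.56835187e-03, -5.84163773e+01,  2.93751007e+01,  7.01547548e+00,
        1.01401733e-02, -3.48548292e-05]), 'tcp_pos': array([ 236.19624355, -631.82767537,  193.53222304]), 'eef_rot': array([-1.77899848e-01,  9.84048328e-01,  7.01195430e-04, -2.03569549e-04]), 'contact_force': array([-0.7064609 , -0.48711663,  0.56593555]), 'moment': array([-0.05718581,  0.01011605, -0.0476302 ]), 'width': 87.68476575877665}
```

View pics/scene0.png

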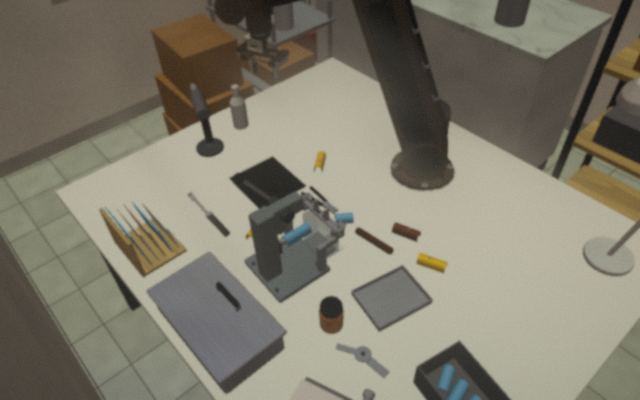

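View pics/top0.png

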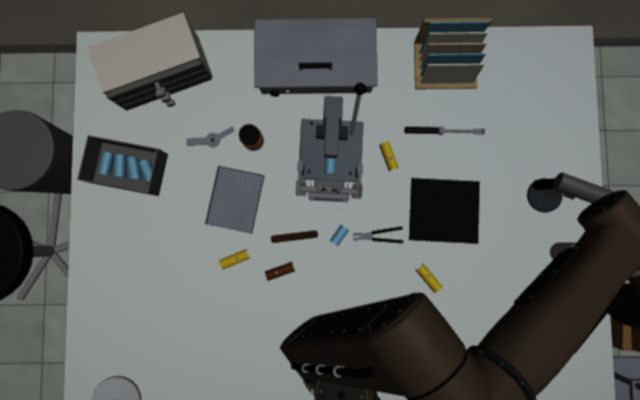

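The scene view shows the press near (290,235), with the mat at (268,182) and the tray at (392,297). In the top view the press is at (332,150), the tray at (235,198), the mat at (445,210), and the gutter on the horn at (331,166). The loose short spare is at (340,235).

```bash
cat > h.py <<'E'
import numpy as np, cv2
from scipy.spatial.transform import Rotation as R
def cal(bot,n): 
    return bot.get_calibration(n)
def proj(c,P):
    P=np.atleast_2d(P); V=c['view']; q=P@V[:3,:3].T+V[:3,3]
    return np.c_[c['cx']+c['fx']*q[:,0]/-q[:,2], c['cy']+c['fy']*(-q[:,1])/-q[:,2]]
def ray(c,uv):
    V=c['view']; Rm=V[:3,:3]; o=-Rm.T@V[:3,3]
    d=np.array([(uv[0]-c['cx'])/c['fx'],-(uv[1]-c['cy'])/c['fy'],-1.]); return o,Rm.T@d
def onz(c,uv,z):
    o,d=ray(c,uv); return o+d*(z-o[2])/d[2]
def tri(c1,uv1,c2,uv2):
    o1,d1=ray(c1,uv1);o2,d2=ray(c2,uv2)
    A=np.c_[d1,-d2]; s=np.linalg.lstsq(A,o2-o1,rcond=None)[0]
    a=o1+d1*s[0]; b=o2+d2*s[1]; return (a+b)/2, np.linalg.norm(a-b)
E
python3 - <<'E'
from plant import bot
from h import *
t=cal(bot,'top')
im=cv2.imread('pics/top0.png')
g=cv2.resize(im[80:260,180:500],None,fx=2.5,fy=2.5,interpolation=cv2.INTER_CUBIC); cv2.imwrite('pics/c1.png',g)
g=cv2.resize(im[80:210,280:400],None,fx=5,fy=4.6,interpolation=cv2.INTER_CUBIC); cv2.imwrite('pics/c2.png',g[:600])
s=cv2.imread('pics/scene0.png')
g=cv2.resize(s[170:310,220:370],None,fx=4.2,fy=4.2,interpolation=cv2.INTER_CUBIC); cv2.imwrite('pics/c3.png',g)
for p,z in (((331,166),160),((235,198),0),((445,210),0)): print(onz(t,p,z))
E
```

```text
[595.53303084  14.5773411  160.        ]
[522.0508694  319.81312506   0.        ]
[ 476.93657173 -348.64459075    0.        ]
```

View pics/c1.png

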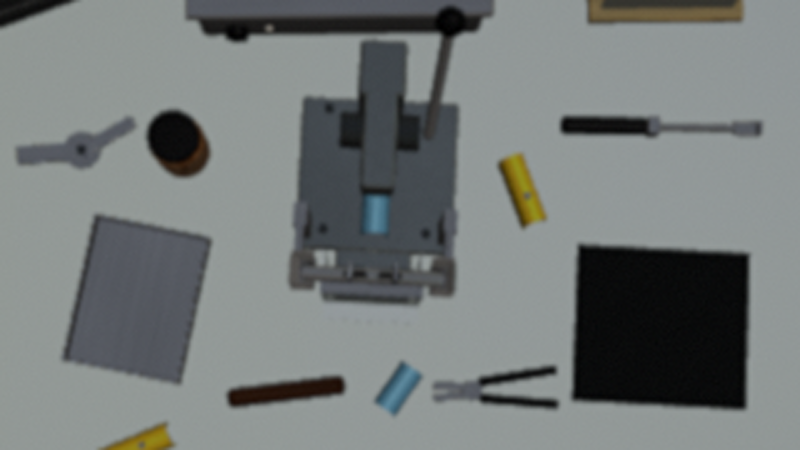

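View pics/c2.png

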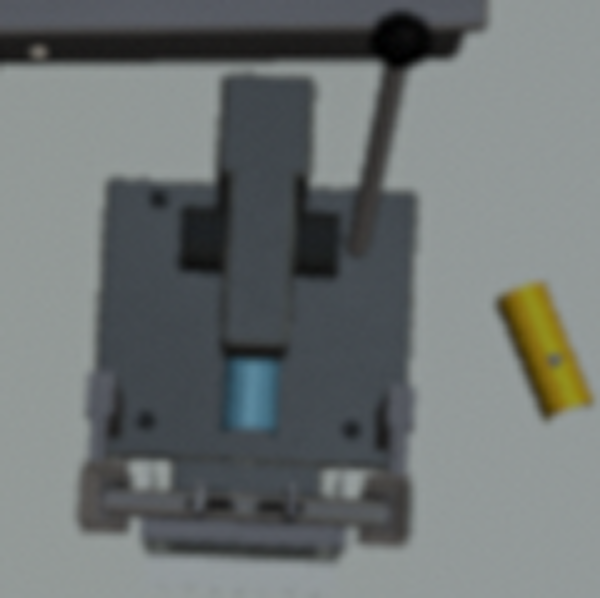

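View pics/c3.png

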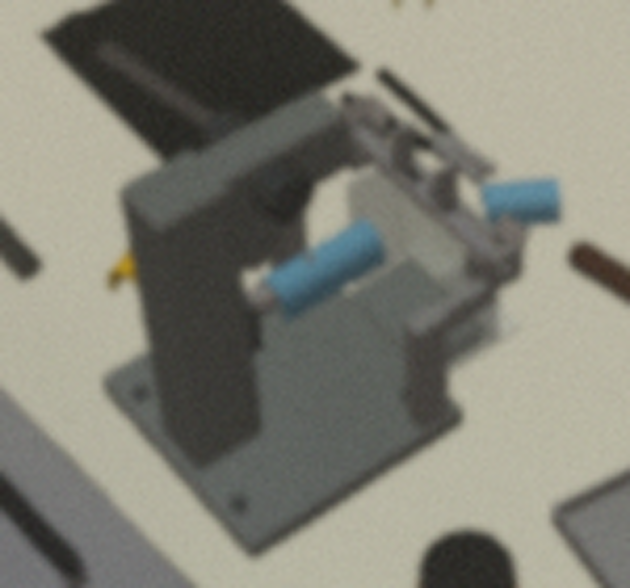

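Run:
```python
from plant import bot
from h import *
t=cal(bot,'top')
f=lambda x,y:(280+(x-2)/5,80+(y-2)/4.6)
for nm,p,z in [('noseL',(222,352),285),('noseR',(287,352),285),('baseBL',(108,180),20),('baseBR',(416,192),20),
  ('earLo',(80,495),164),('earRo',(411,508),164),('barmid',(246,507),149),('barL',(106,498),149),('barR',(388,517),149),('backL',(222,77),285),('backR',(314,80),285),('gutfrontL',(227,430),160),('gutfrontR',(278,430),160),('tabL',(196,497),183),('tabR',(296,505),183)]:
    print(nm,f(*p),onz(t,f(*p),z).round(1))
s=cal(bot,'scene')
print('cam',-t['view'][:3,:3].T@t['view'][:3,3],-s['view'][:3,:3].T@s['view'][:3,3])
# masks: tray, mat
im=cv2.imread('pics/top0.png')
hsv=cv2.cvtColor(im,cv2.COLOR_BGR2HSV)
def biggest(m):
    cs,_=cv2.findContours(m,cv2.RETR_EXTERNAL,cv2.CHAIN_APPROX_NONE); return max(cs,key=cv2.contourArea)
m=np.zeros(im.shape[:2],np.uint8); m[160:260,400:490]=(hsv[160:260,400:490,2]<60)*255
c=biggest(m); r=cv2.minAreaRect(c); B=cv2.boxPoints(r); print('mat',r)
W=np.array([onz(t,b,3) for b in B]); print(W.round(1),W.mean(0))
m=np.zeros(im.shape[:2],np.uint8); m[155:245,195:275]=(hsv[155:245,195:275,2]<135)*255
c=biggest(m); r=cv2.minAreaRect(c); B=cv2.boxPoints(r); print('tray',r)
W=np.array([onz(t,b,22) for b in B]); print(W.round(1),W.mean(0),[np.linalg.norm(W[i]-W[i-1]) for i in range(4)])
```

```text
noseL (324.0, 156.08695652173913) [600.9  34.3 285. ]
noseR (337.0, 156.08695652173913) [600.5   0.7 285. ]
baseBL (301.2, 118.69565217391305) [772.4 105.9  20. ]
baseBR (362.8, 121.30434782608697) [761.8 -90.6  20. ]
earLo (295.6, 187.17391304347825) [535.2 115.8 164. ]
earRo (361.8, 190.0) [525.2 -71.9 164. ]
barmid (328.8, 189.7826086956522) [528.5  21.5 149. ]
barL (300.8, 187.82608695652175) [535.  101.8 149. ]
barR (357.2, 191.95652173913044) [521.4 -59.8 149. ]
backL (324.0, 96.30434782608695) [759.2  32.7 285. ]
backR (342.4, 96.95652173913044) [756.9 -15.4 285. ]
gutfrontL (325.0, 173.04347826086956) [575.4  31.9 160. ]
gutfrontR (335.2, 173.04347826086956) [575.1   2.8 160. ]
tabL (318.8, 187.60869565217394) [531.   49.7 183. ]
tabR (338.8, 189.34782608695653) [525.6  -6.1 183. ]
cam [ 380.19371849   34.55381312 1457.86483298] [1228.35920466  852.90565123 1289.87622473]
mat ((444.11102294921875, 210.28054809570312), (68.86398315429688, 61.37333297729492), 2.8624050617218018)
[[ 385.5 -228.8    3. ]
 [ 580.5 -243.6    3. ]
 [ 567.1 -462.3    3. ]
 [ 372.6 -445.2    3. ]] [ 476.42753674 -344.97986966    3.        ]
tray ((234.3780517578125, 198.90243530273438), (49.72823715209961, 61.39202117919922), 12.094757080078125)
[[440.  413.3  22. ]
 [629.7 374.8  22. ]
 [594.8 220.8  22. ]
 [406.  260.8  22. ]] [517.6198003  317.43492056  22.        ] [np.float64(156.24301979286184), np.float64(193.49615398678438), np.float64(157.97623467325545), np.float64(192.98865224576906)]
```

Run:
```python
from plant import bot
from h import *
def avg(n): return np.mean([bot.camera(n).astype(float) for _ in range(4)],0).astype(np.uint8)[:,:,::-1]
T=avg('top');S=avg('scene'); cv2.imwrite('pics/T.png',T);cv2.imwrite('pics/S.png',S)
def crop(im,x0,y0,w,h,k,fn):
    g=cv2.resize(im[y0:y0+h,x0:x0+w],None,fx=k,fy=k,interpolation=cv2.INTER_CUBIC)
    g=cv2.convertScaleAbs(g,alpha=1.5)
    for i in range(0,w,5): cv2.line(g,(i*k,0),(i*k,6 if i%10 else 12),(0,0,255),1); 
    for i in range(0,h,5): cv2.line(g,(0,i*k),(6 if i%10 else 12,i*k),(0,0,255),1)
    cv2.imwrite(fn,g)
crop(T,290,150,80,50,10,'pics/c4.png')
crop(S,290,185,60,55,10,'pics/c5.png')
```

```text
(no output)
```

View pics/c4.png

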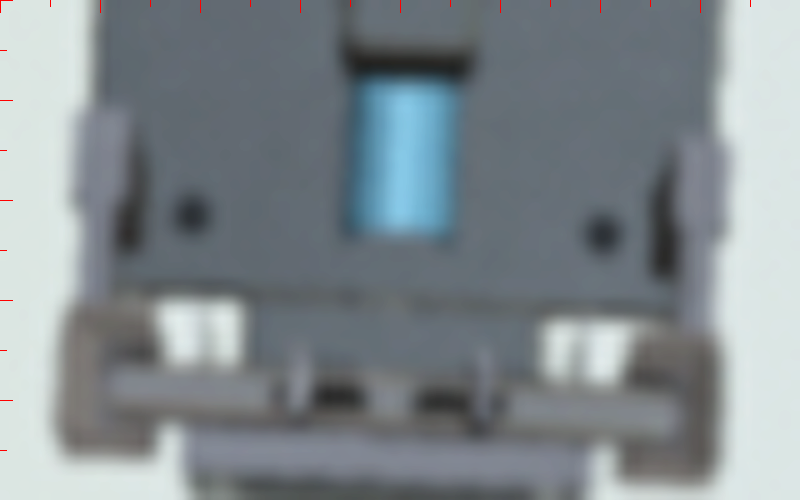

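View pics/c5.png

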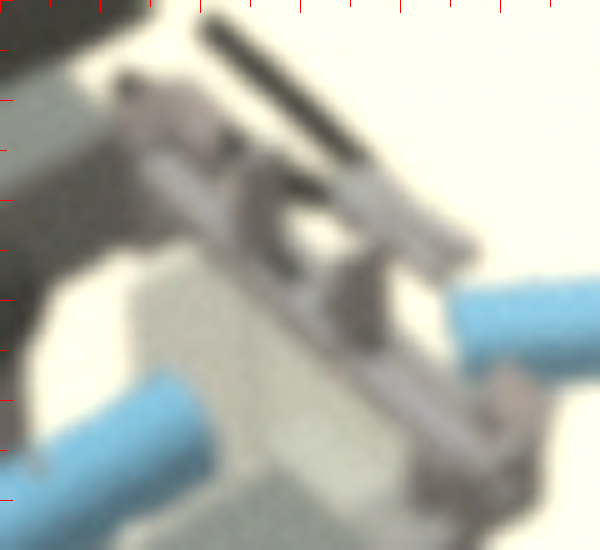

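Run:
```python
from plant import bot
from h import *
t=cal(bot,'top');s=cal(bot,'scene')
print('bar mid top', onz(t,(328.7,189.5),149), 'scene',onz(s,(319.8,214.2),149), tri(t,(328.7,189.5),s,(319.8,214.2)))
# predicted overlay points
from numpy import cos,sin
yaw=-0.06; h=np.array([529,21.5]); 
def W(p): 
    p=np.atleast_2d(p).astype(float); c,s_=cos(yaw),sin(yaw); x=p[:,0]+115; y=p[:,1]
    return np.c_[h[0]+c*x-s_*y,h[1]+s_*x+c*y,p[:,2]]
P=[(-115,93,164),(-115,-93,164),(-115,80,149),(-115,-80,149),(-115,28,191),(-115,-28,191),(-125,28,191),(-125,-28,191),(-115,28,149),(-115,-28,149),(-40,18,285),(-40,-18,285),(-40,18,235),(-40,-18,235),(118,100,20),(118,-100,20),(-60,16,135),(-60,-16,135),(-60,0,143)]
for n,f,o in (('top','T',(290,150,80,50)),('scene','S',(235,185,115,115))):
    c=cal(bot,n); uv=proj(c,W(P)); im=cv2.imread(f'pics/{f}.png'); k=10 if n=='top' else 5
    x0,y0,w,hh=o
    g=cv2.convertScaleAbs(cv2.resize(im[y0:y0+hh,x0:x0+w],None,fx=k,fy=k,interpolation=cv2.INTER_CUBIC),alpha=1.4)
    for i,q in enumerate(uv):
        x,y=int((q[0]-x0+.5)*k),int((q[1]-y0+.5)*k)
        cv2.circle(g,(x,y),3,(0,0,255),-1); cv2.putText(g,str(i),(x+3,y),0,.45,(0,255,0),1)
    cv2.imwrite(f'pics/o_{n}.png',g)
```

```text
bar mid top [529.3134286   21.77186945 149.        ] scene [532.48980004  24.35931222 149.        ] (array([529.91123929,  21.59297751, 144.98170942]), np.float64(0.39399316354208924))
```

View pics/o_top.png

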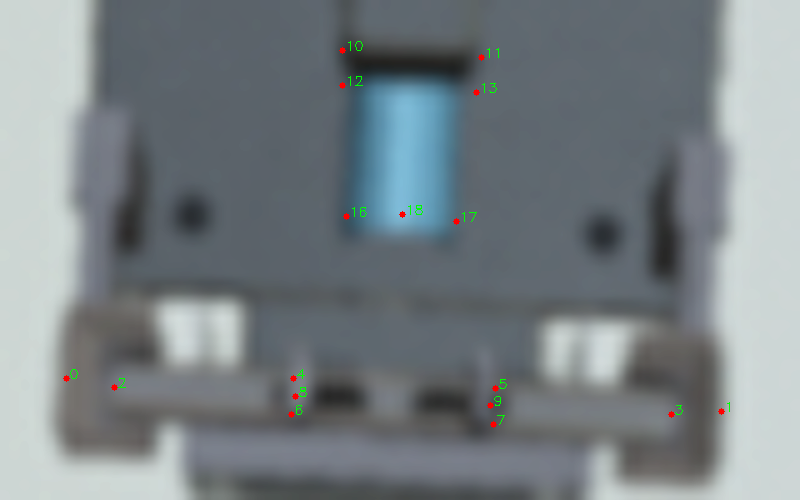

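View pics/o_scene.png

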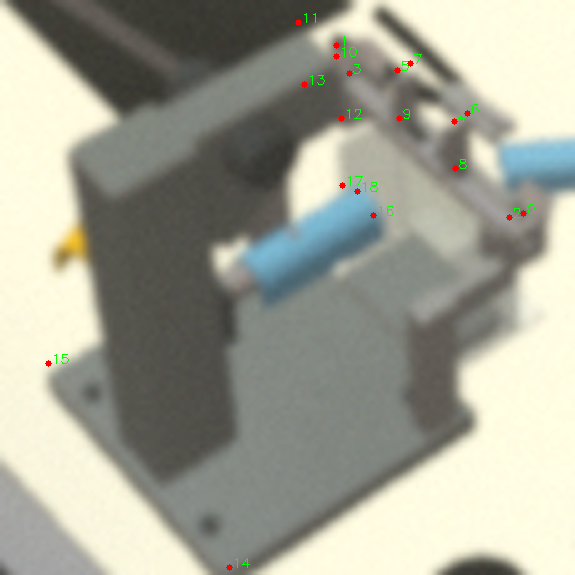

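```bash
cat >> h.py <<'E'
YAW=-0.057; H=np.array([530.,21.7])
MAT=np.array([476.4,-345.]); MYAW=-0.068
def W(x,y,z):
    c,s=np.cos(YAW),np.sin(YAW); x=x+115
    return [H[0]+c*x-s*y,H[1]+s*x+c*y,z]
def ori(yaw,pitch=90,flip=1):
    # tool axis horizontal heading yaw, pitched down by pitch deg; jaws along heading's left
    p=np.radians(pitch); hd=np.array([np.cos(yaw),np.sin(yaw),0]); l=np.array([-np.sin(yaw),np.cos(yaw),0])
    z=np.cos(p)*hd+np.array([0,0,-np.sin(p)]); y=l*flip; x=np.cross(y,z)
    return R.from_matrix(np.c_[x,y,z]).as_quat()
def st(bot):
    s=bot.read_state(); print('t',round(s['t'],2),'tcp',s['tcp_pos'].round(1),'F',s['contact_force'].round(1),'M',s['moment'].round(2),'w',round(s['width'],1)); return s
E
python3 - <<'E'
from plant import bot
from h import *
for f in (1,-1):
    q=ori(YAW,90,f)
    print(f,q.round(3),[bot.solve_ik(W(-115,0,z),q) for z in (155,340)], bot.solve_ik([*MAT,345],q), bot.solve_ik([*MAT,150],q))
    q2=ori(YAW,70,f); print('g',bot.solve_ik(W(-50,0,122),q2),bot.solve_ik(W(-190,0,180),q2),bot.solve_ik([490,317,15],ori(-.2,70,f)))
E
```

```text
1 [ 0.028  1.    -0.     0.   ] [array([ 0.41088666,  0.15188997, -0.36284621,  0.        , -1.05606014,
       -2.03868299]), array([ 0.41088666,  0.05583747, -0.05053516,  0.        , -1.4644237 ,
       -2.03868299])] [-0.29461926  0.1568828   0.07531953  0.         -1.48923306 -1.33317707] [-0.29461926  0.24989242 -0.24816941  0.         -1.0727345  -1.33317707]
g [ 0.45887266  0.08525391 -0.73537886  0.37952768 -0.47281878 -2.40162721] [ 0.70833354 -0.26110293 -0.88319854  0.36508379 -0.72569716 -2.58359594] [ 0.99808645  0.28194929 -0.92171268  0.96413846 -0.398162    2.61040518]
-1 [ 1.    -0.028  0.     0.   ] [array([ 0.41088666,  0.15188997, -0.36284621,  0.        , -1.05606014,
        1.10290966]), array([ 0.41088666,  0.05583747, -0.05053516,  0.        , -1.4644237 ,
        1.10290966])] [-0.29461926  0.1568828   0.07531953  0.         -1.48923306  1.80841559] [-0.29461926  0.24989242 -0.24816941  0.         -1.0727345   1.80841559]
g [ 0.45887266  0.08525391 -0.73537886  0.37952768 -0.47281878  0.73996544] [ 0.70833354 -0.26110293 -0.88319854  0.36508379 -0.72569716  0.55799672] [ 0.99808645  0.28194929 -0.92171268  0.96413846 -0.398162   -0.53118747]
```

Run:
```python
from plant import bot
from h import *
q=ori(YAW,90,-1)
bot.move_ptp([*MAT,330],q); st(bot)
bot.move_ptp(W(-115,0,300),q); st(bot)
bot.move_gripper(80)
bot.line_to(W(-115,0,200),200); s=st(bot)
print((s['tcp_pos']-W(-115,0,200)).round(2))
for n in('top','scene'): cv2.imwrite(f'pics/{n}1.png',bot.camera(n)[:,:,::-1])
a=cv2.imread('pics/scene1.png')[150:300,220:380]; cv2.imwrite('pics/c6.png',cv2.resize(a,None,fx=4,fy=4,interpolation=2))
```

```text
t 2.32 tcp [ 476.2 -345.3  329.8] F [ 0.5 -0.5 -0.4] M [-0.14  0.14  0.03] w 87.5
t 3.71 tcp [530.1  21.  300.1] F [-0.1 -0.1  0. ] M [-0.14  0.14 -0.01] w 87.8
t 4.78 tcp [530.7  21.7 201. ] F [-0.1  0.9  1.5] M [-0.05  0.08  0.07] w 79.9
[0.73 0.01 1.02]
```

View pics/c6.png

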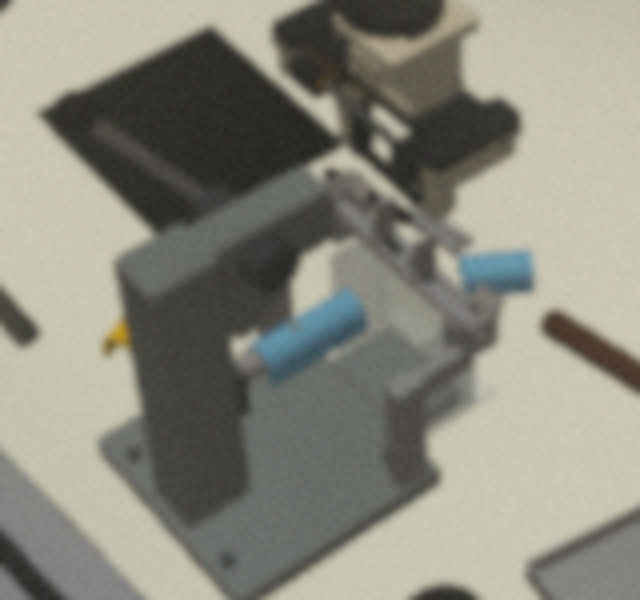

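Run:
```python
from plant import bot
from h import *
s=cal(bot,'scene');t=cal(bot,'top')
im=cv2.imread('pics/scene1.png')
k=8;x0,y0=280,150
g=cv2.convertScaleAbs(cv2.resize(im[y0:y0+75,x0:x0+80],None,fx=k,fy=k,interpolation=2),alpha=1.3)
for i,(y,z) in enumerate([(40,200),(-40,200),(28,191),(-28,191)]):
  for dx in (-9.5,9.5):
    q=proj(s,[W(-115+dx,y,z)])[0]; cv2.circle(g,(int((q[0]-x0+.5)*k),int((q[1]-y0+.5)*k)),4,[(0,0,255),(0,255,0)][i//2],-1)
cv2.imwrite('pics/c7.png',g)
```

```text
(no output)
```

View pics/c7.png

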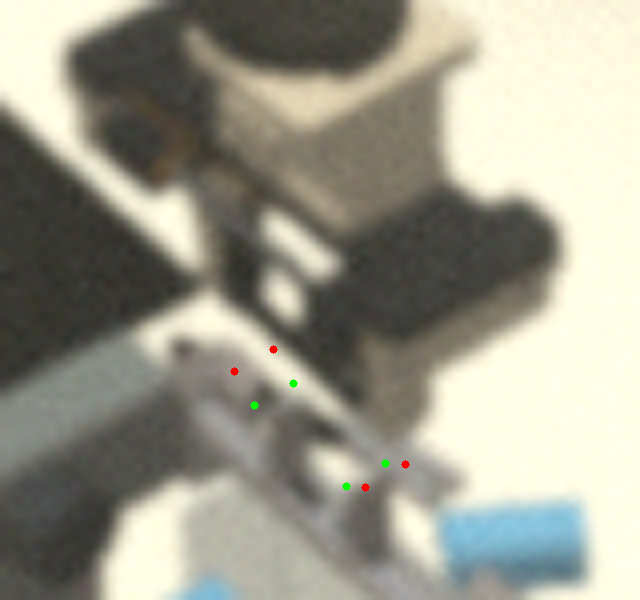

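Run:
```python
from plant import bot
from h import *
s=cal(bot,'scene')
def avg(n): return np.mean([bot.camera(n).astype(float) for _ in range(4)],0).astype(np.uint8)[:,:,::-1]
im=avg('scene'); cv2.imwrite('pics/S1.png',im); S=cv2.imread('pics/S.png')
d=cv2.absdiff(im,S).max(2)
k=8;x0,y0=280,150
def z(a): return cv2.resize(a[y0:y0+75,x0:x0+80],None,fx=k,fy=k,interpolation=cv2.INTER_NEAREST)
dd=cv2.cvtColor(z(cv2.convertScaleAbs(d,alpha=4)),cv2.COLOR_GRAY2BGR)
for i,(y,zz) in enumerate([(40,200),(-40,200),(28,191),(-28,191)]):
  for dx in (-9.5,9.5):
    q=proj(s,[W(-115+dx,y,zz)])[0]; cv2.circle(dd,(int((q[0]-x0+.5)*k),int((q[1]-y0+.5)*k)),4,[(0,0,255),(0,255,0)][i//2],-1)
cv2.imwrite('pics/c8.png',dd)
t=avg('top');cv2.imwrite('pics/T1.png',t)
g=cv2.convertScaleAbs(cv2.resize(t[150:200,285:365],None,fx=10,fy=10,interpolation=2),alpha=1.5);cv2.imwrite('pics/c9.png',g)
```

```text
(no output)
```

View pics/c8.png

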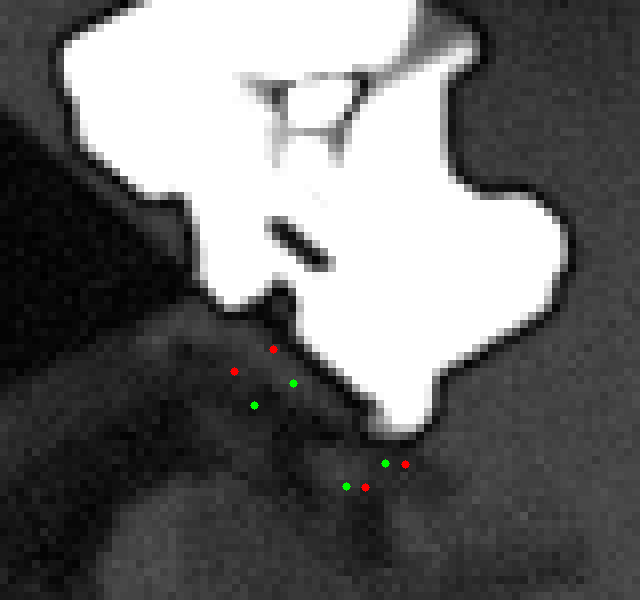

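View pics/c9.png

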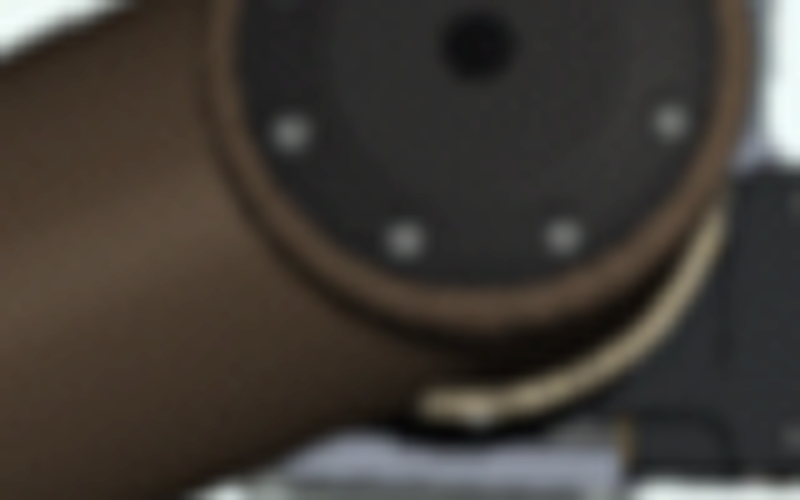

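```bash
python3 - <<'E'
from plant import bot
from h import *
s=cal(bot,'scene');t=cal(bot,'top')
k=8;x0,y0=280,150
f=lambda c,p:proj(c,[p])[0]
zz=lambda q:((q[0]-x0+.5)*k,(q[1]-y0+.5)*k)
for y in (40,61,-40,-61):
  for dx in (-9.5,9.5):
    print(y,dx,[tuple(np.round(zz(f(s,W(-115+dx,y,z))))) for z in (200,220)])
print([f(t,[530.7,21.7,z]).round(1) for z in (350,400,450,500)])
b=bot.read_state(); print(b['tcp_pos'],b['joint_pos'])
E
python3 - <<'E'
import cv2
t=cv2.imread('pics/T1.png')
g=cv2.convertScaleAbs(cv2.resize(t[100:250,260:460],None,fx=4,fy=4,interpolation=2),alpha=2);cv2.imwrite('pics/c10.png',g)
E
```

```text
40 -9.5 [(np.float64(406.0), np.float64(464.0)), (np.float64(405.0), np.float64(427.0))]
40 9.5 [(np.float64(366.0), np.float64(488.0)), (np.float64(365.0), np.float64(450.0))]
61 -9.5 [(np.float64(441.0), np.float64(496.0)), (np.float64(441.0), np.float64(458.0))]
61 9.5 [(np.float64(402.0), np.float64(520.0)), (np.float64(401.0), np.float64(482.0))]
-40 -9.5 [(np.float64(274.0), np.float64(350.0)), (np.float64(272.0), np.float64(312.0))]
-40 9.5 [(np.float64(235.0), np.float64(372.0)), (np.float64(232.0), np.float64(334.0))]
-61 -9.5 [(np.float64(241.0), np.float64(321.0)), (np.float64(238.0), np.float64(283.0))]
-61 9.5 [(np.float64(201.0), np.float64(343.0)), (np.float64(199.0), np.float64(305.0))]
[array([329.4, 179.6]), array([329.6, 176.7]), array([329.9, 173.5]), array([330.1, 170. ])]
[530.08452151  21.72818804 200.26650591] [ 4.10890490e-01  1.16149928e-01 -2.96317128e-01  2.61099450e-05
 -1.15783886e+00  1.10291292e+00]
```

View pics/c10.png

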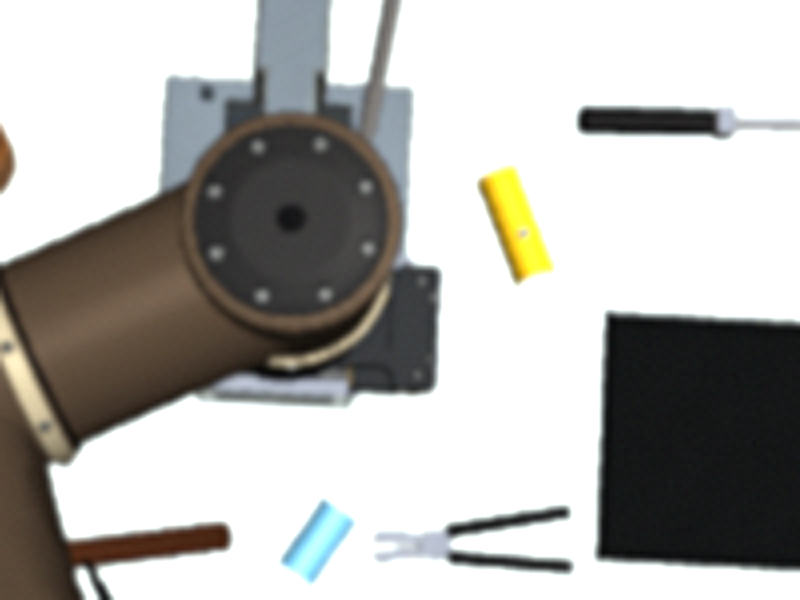

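Run:
```python
from plant import bot
from h import *
bot.move_gripper(74)
for z in (175,160,154):
    bot.line_to(W(-115,0,z),80); s=st(bot)
    if abs(s['contact_force'][2])>6: break
cv2.imwrite('pics/s2.png',bot.camera('scene')[:,:,::-1])
a=cv2.imread('pics/s2.png')[140:260,260:400]; cv2.imwrite('pics/c11.png',cv2.resize(a,None,fx=5,fy=5,interpolation=2))
```

```text
t 6.13 tcp [529.9  21.6 174.8] F [ 1.3 -0.4  0.7] M [-0.07  0.11 -0.01] w 74.0
t 6.47 tcp [529.8  21.6 159.9] F [0.7 0.4 1.3] M [-0.15  0.12  0.  ] w 74.0
t 6.72 tcp [529.8  21.7 153.8] F [ 0.6 -0.2  0.4] M [-0.1   0.17  0.02] w 74.2
```

View pics/c11.png

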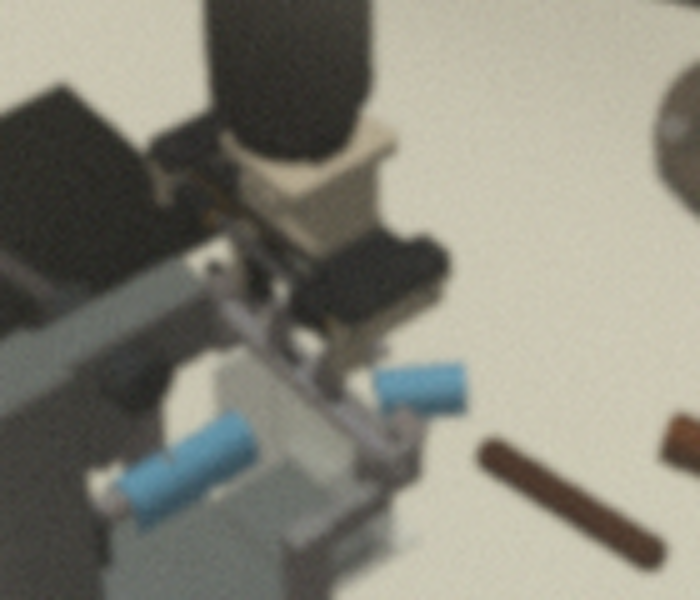

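Run:
```python
from plant import bot
from h import *
im=np.mean([bot.camera('scene').astype(float) for _ in range(6)],0)[:,:,::-1].astype(np.uint8)
cv2.imwrite('pics/S2.png',im); s=cal(bot,'scene')
k=12;x0,y0=295,190
g=cv2.resize(im[y0:y0+48,x0:x0+62],None,fx=k,fy=k,interpolation=cv2.INTER_CUBIC)
g=np.clip(255*(g/255.)**.6*1.25,0,255).astype(np.uint8)
def pt(p,c):
    q=proj(s,[p])[0]; cv2.circle(g,(int((q[0]-x0+.5)*k),int((q[1]-y0+.5)*k)),3,c,-1)
for y in (37,-37):
  for dx in (-9.5,9.5): pt(W(-115+dx,y,154),(0,0,255))
for y in (28,-28):
  for dx in (-10,10): 
    for z in (149,191): pt(W(-115+dx,y,z),(0,255,0))
for y in (80,-80): pt(W(-115,y,149),(255,0,0))
cv2.imwrite('pics/c12.png',g)
```

```text
(no output)
```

View pics/c12.png

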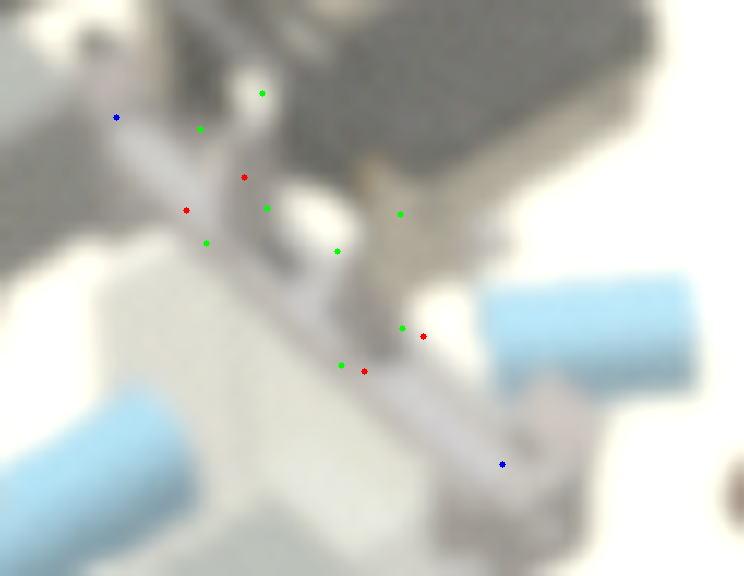

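Run:
```python
from plant import bot
from h import *
im=cv2.imread('pics/S2.png'); s=cal(bot,'scene')
k=7;x0,y0=270,140
g=cv2.resize(im[y0:y0+80,x0:x0+110],None,fx=k,fy=k,interpolation=cv2.INTER_CUBIC)
g=np.clip(255*(g/255.)**.6*1.2,0,255).astype(np.uint8)
def pt(p,c):
    q=proj(s,[p])[0]; cv2.circle(g,(int((q[0]-x0+.5)*k),int((q[1]-y0+.5)*k)),3,c,-1)
for y in (96.5,-96.5):
  for dx in (-39,39): pt(W(-115+dx,y,220),(0,0,255))
for y in (37,-37,58,-58):
  for dx in (-9.5,9.5): pt(W(-115+dx,y,154),(255,0,0)); pt(W(-115+dx,y,173),(0,255,0))
cv2.imwrite('pics/c13.png',g)
```

```text
(no output)
```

View pics/c13.png

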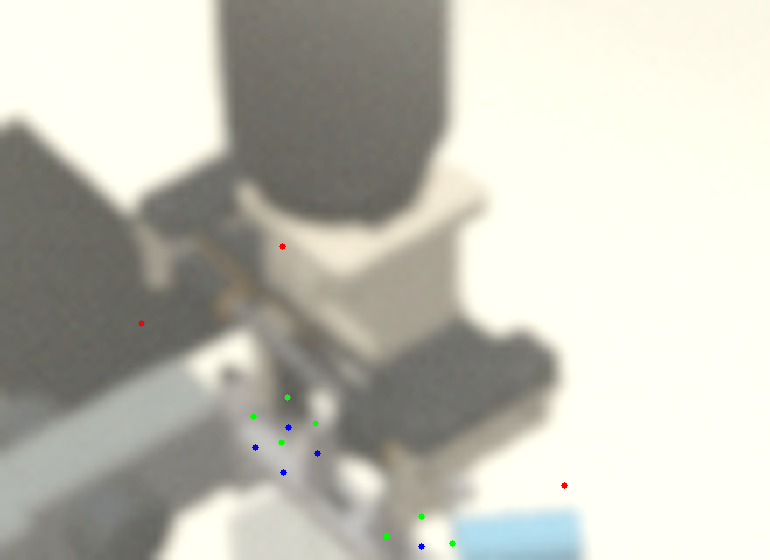

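Run:
```python
from plant import bot
from h import *
for z in range(152,139,-2):
    bot.line_to(W(-115,0,z),40); s=st(bot)
    if abs(s['contact_force'][2])>5: break
```

```text
t 7.32 tcp [529.9  21.7 151.8] F [ 0.1  0.3 -0.1] M [-0.13  0.1   0.  ] w 74.4
t 7.57 tcp [529.9  21.7 149.8] F [-0.5  1.5  0.3] M [-0.08  0.16 -0.  ] w 74.1
t 7.82 tcp [529.9  21.7 147.9] F [-0.   0.4 -0.1] M [-0.12  0.13 -0.05] w 74.0
t 8.07 tcp [529.9  21.7 145.9] F [0.6 0.  0.2] M [-0.08  0.14  0.04] w 73.8
t 8.32 tcp [529.9  21.6 143.9] F [-0.2 -0.5 -0.1] M [-0.09  0.11  0.01] w 74.0
t 8.57 tcp [529.9  21.7 141.8] F [-0.8  0.2 -0.1] M [-0.09  0.13 -0.01] w 73.9
t 8.82 tcp [529.9  21.7 139.8] F [-0.8  0.1  0.2] M [-0.07  0.15  0.02] w 73.9
```

Run:
```python
from plant import bot
from h import *
im=np.mean([bot.camera('scene').astype(float) for _ in range(4)],0)[:,:,::-1].astype(np.uint8)
cv2.imwrite('pics/S3.png',im)
k=9;x0,y0=285,175
g=cv2.resize(im[y0:y0+65,x0:x0+85],None,fx=k,fy=k,interpolation=cv2.INTER_CUBIC)
g=np.clip(255*(g/255.)**.6*1.2,0,255).astype(np.uint8)
cv2.imwrite('pics/c14.png',g)
t=bot.camera('top')[:,:,::-1]; cv2.imwrite('pics/t3.png',t)
g=np.clip(255*(cv2.resize(t[130:210,270:390],None,fx=6,fy=6,interpolation=2)/255.)**.5*1.1,0,255).astype(np.uint8)
cv2.imwrite('pics/c15.png',g)
```

```text
(no output)
```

View pics/c14.png

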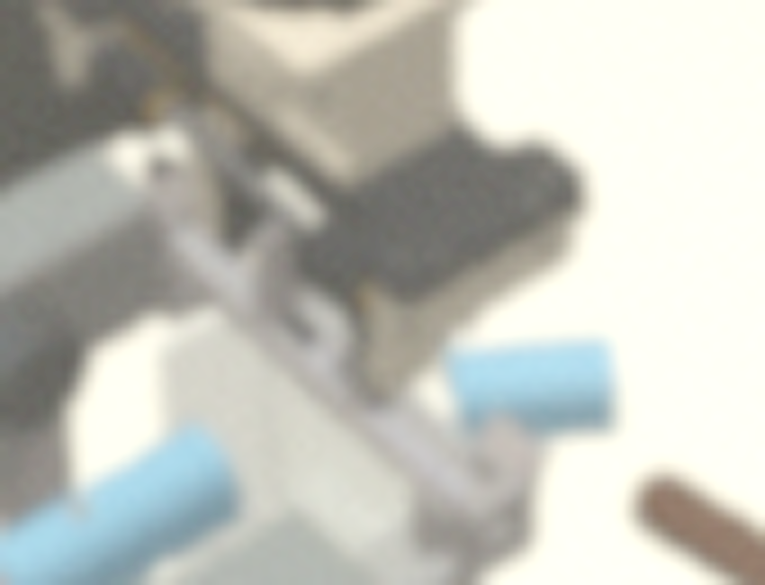

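View pics/c15.png

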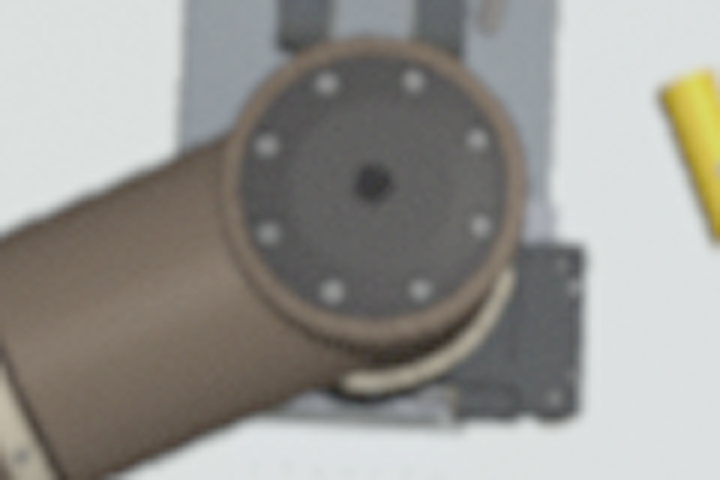

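Run:
```python
from plant import bot
from h import *
for z in range(138,127,-2):
    bot.line_to(W(-115,0,z),40); s=st(bot)
    if abs(s['contact_force'][2])>4: break
im=np.mean([bot.camera('scene').astype(float) for _ in range(4)],0)[:,:,::-1].astype(np.uint8)
cv2.imwrite('pics/S4.png',im)
k=9;x0,y0=285,175
g=cv2.resize(im[y0:y0+65,x0:x0+85],None,fx=k,fy=k,interpolation=cv2.INTER_CUBIC)
g=np.clip(255*(g/255.)**.6*1.2,0,255).astype(np.uint8)
cv2.imwrite('pics/c16.png',g)
```

```text
t 9.32 tcp [529.9  21.6 137.8] F [-0.2  0.2  0.9] M [-0.13  0.09  0.06] w 73.8
t 9.57 tcp [529.9  21.7 135.8] F [0.3 1.2 0.5] M [-0.08  0.16 -0.02] w 74.1
t 9.82 tcp [529.9  21.7 133.8] F [-0.7  0.   0.4] M [-0.08  0.15 -0.03] w 73.9
t 10.07 tcp [529.9  21.7 131.8] F [ 0.4  0.3 -0.1] M [-0.11  0.18 -0.01] w 73.7
t 10.32 tcp [529.9  21.7 129.9] F [0.3 0.9 0.3] M [-0.09  0.1  -0.03] w 73.7
t 10.57 tcp [529.9  21.7 127.8] F [ 0.4  1.1 -1. ] M [-0.07  0.11 -0.01] w 74.3
```

View pics/c16.png

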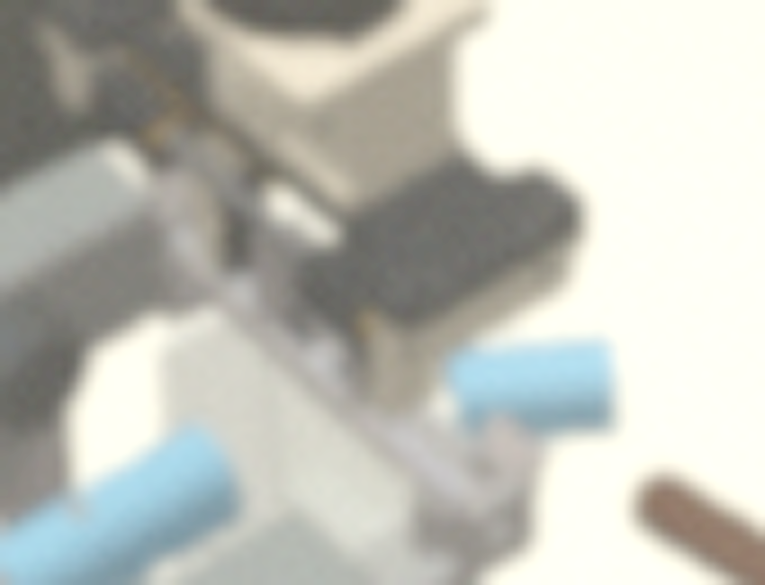

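Run:
```python
from plant import bot
from h import *
for z in np.arange(126.5,114,-1.5):
    bot.line_to(W(-115,0,z),40); s=st(bot)
    if np.abs(s['contact_force']).max()>3.5: break
im=np.mean([bot.camera('scene').astype(float) for _ in range(4)],0)[:,:,::-1].astype(np.uint8)
cv2.imwrite('pics/S5.png',im)
k=9;x0,y0=285,175
g=cv2.resize(im[y0:y0+65,x0:x0+85],None,fx=k,fy=k,interpolation=cv2.INTER_CUBIC)
g=np.clip(255*(g/255.)**.6*1.2,0,255).astype(np.uint8)
cv2.imwrite('pics/c17.png',g)
```

```text
t 11.02 tcp [529.9  21.7 126.4] F [-0.4  0.1  1.3] M [-0.13  0.15  0.01] w 74.2
t 11.27 tcp [529.9  21.7 124.9] F [0.1 0.7 0.2] M [-0.1   0.15 -0.  ] w 73.9
t 11.52 tcp [529.9  21.7 123.4] F [ 0.5  0.1 -0.2] M [-0.09  0.13 -0.05] w 73.8
t 11.77 tcp [529.9  21.7 121.9] F [ 0.7  0.2 -0.4] M [-0.11  0.13  0.01] w 73.6
t 12.02 tcp [529.9  21.7 120.4] F [-0.1 -0.5 -0.3] M [-0.14  0.18  0.02] w 74.1
t 12.27 tcp [529.9  21.7 118.9] F [ 0.5 -0.4  1.3] M [-0.13  0.16 -0.02] w 74.1
t 12.52 tcp [529.9  21.7 117.4] F [-0.4  0.3 -1.3] M [-0.06  0.19 -0.01] w 74.2
t 12.77 tcp [530.7  21.7 116.8] F [-1.1  0.2  5.7] M [-0.17  0.61 -0.02] w 74.0
```

View pics/c17.png

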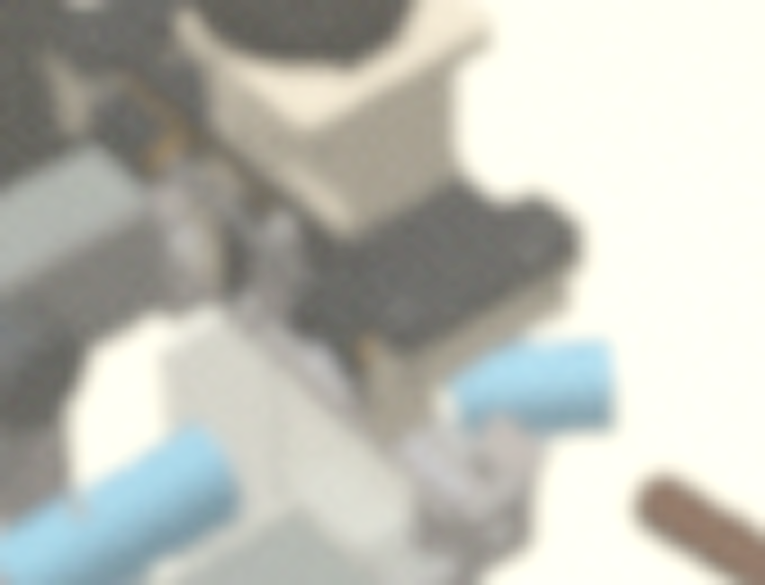

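Run:
```python
from plant import bot
from h import *
bot.line_to(W(-115,0,121),40); st(bot)
bot.move_gripper(50,20); st(bot)
bot.move_gripper(30,60); bot.pause(.2); st(bot)
im=np.mean([bot.camera('scene').astype(float) for _ in range(4)],0)[:,:,::-1].astype(np.uint8)
cv2.imwrite('pics/S6.png',im)
k=9;x0,y0=285,175
g=cv2.resize(im[y0:y0+65,x0:x0+85],None,fx=k,fy=k,interpolation=cv2.INTER_CUBIC)
g=np.clip(255*(g/255.)**.6*1.2,0,255).astype(np.uint8)
cv2.imwrite('pics/c18.png',g)
```

```text
t 13.24 tcp [530.1  21.8 121.2] F [-0.  -0.1 -0.9] M [-0.1   0.12 -0.02] w 73.6
t 13.89 tcp [529.9  21.7 120.8] F [ 0.5  0.6 -1.6] M [-0.13 -0.03 -0.01] w 50.5
t 14.67 tcp [529.9  21.7 121. ] F [ 0.1  0.7 -1.9] M [-0.12  0.13 -0.  ] w 30.3
```

View pics/c18.png

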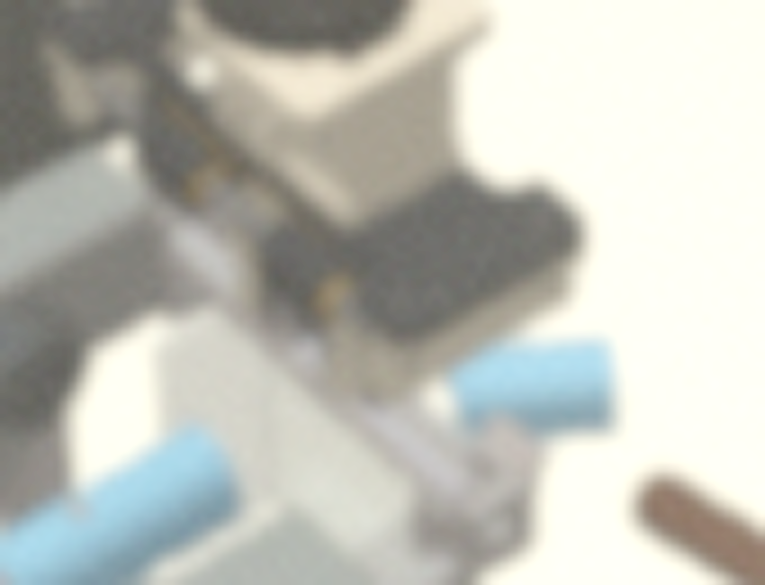

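Run:
```python
from plant import bot
from h import *
bot.move_gripper(22,60); bot.pause(.2); st(bot)
```

```text
t 15.29 tcp [530.   21.7 121.1] F [-1.1 -0.4 -0.9] M [-0.09  0.47 -0.03] w 28.8
```

Run:
```python
from plant import bot
from h import *
bot.pause(.2); st(bot)
bot.line_to(W(-115,0,124),40); bot.pause(.1); st(bot)
im=np.mean([bot.camera('scene').astype(float) for _ in range(4)],0)[:,:,::-1].astype(np.uint8)
cv2.imwrite('pics/S7.png',im)
k=9;x0,y0=285,175
g=cv2.resize(im[y0:y0+65,x0:x0+85],None,fx=k,fy=k,interpolation=cv2.INTER_CUBIC)
g=np.clip(255*(g/255.)**.6*1.2,0,255).astype(np.uint8)
cv2.imwrite('pics/c19.png',g)
```

```text
t 15.49 tcp [529.9  21.7 121. ] F [-1.4 -0.4 -0.3] M [-0.12  0.57 -0.05] w 28.5
t 15.84 tcp [529.9  21.7 123.9] F [ 0.6  0.  -2.8] M [-0.03  0.17 -0.  ] w 28.8
```

View pics/c19.png

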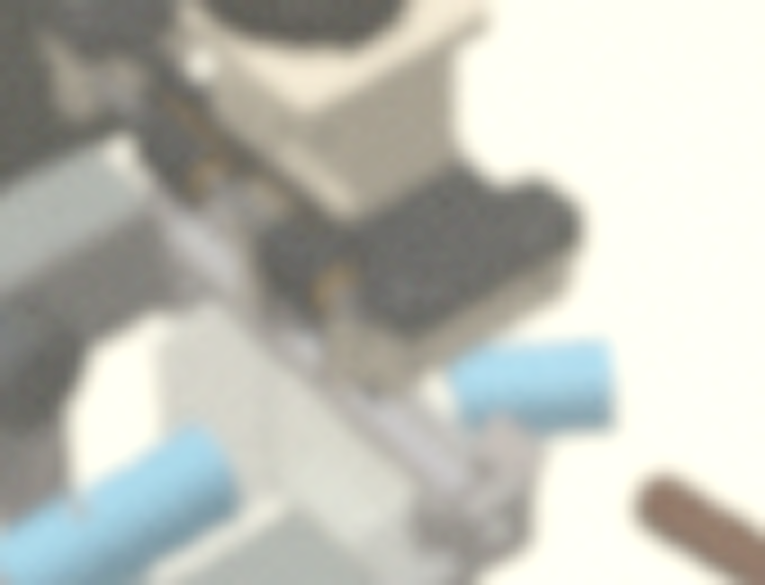

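Run:
```python
from plant import bot
from h import *
for z in (130,140,150,165):
    bot.line_to(W(-115,0,z),60); s=st(bot)
    if np.abs(s['contact_force']).max()>10: break
for n in ('scene','top'):
    im=np.mean([bot.camera(n).astype(float) for _ in range(3)],0)[:,:,::-1].astype(np.uint8)
    cv2.imwrite(f'pics/{n}8.png',im)
    x0,y0,k=(250,140,7) if n=='scene' else (270,130,6)
    g=cv2.resize(im[y0:y0+85,x0:x0+110],None,fx=k,fy=k,interpolation=cv2.INTER_CUBIC)
    g=np.clip(255*(g/255.)**.6*1.2,0,255).astype(np.uint8)
    cv2.imwrite(f'pics/d_{n}8.png',g)
```

```text
t 16.29 tcp [530.   21.7 130.4] F [-1.9 -0.3 -3.2] M [-0.05  0.5  -0.02] w 28.2
t 16.61 tcp [530.6  21.9 140.7] F [-0.5  1.1 -4.2] M [-0.06  0.14  0.01] w 28.2
t 16.93 tcp [530.4  21.8 150.6] F [ 0.8  0.3 -4.3] M [-0.1   0.15  0.01] w 28.3
t 17.32 tcp [530.3  21.9 165.5] F [-0.5  0.8 -4.1] M [-0.1   0.15  0.02] w 28.6
```

View pics/d_scene8.png

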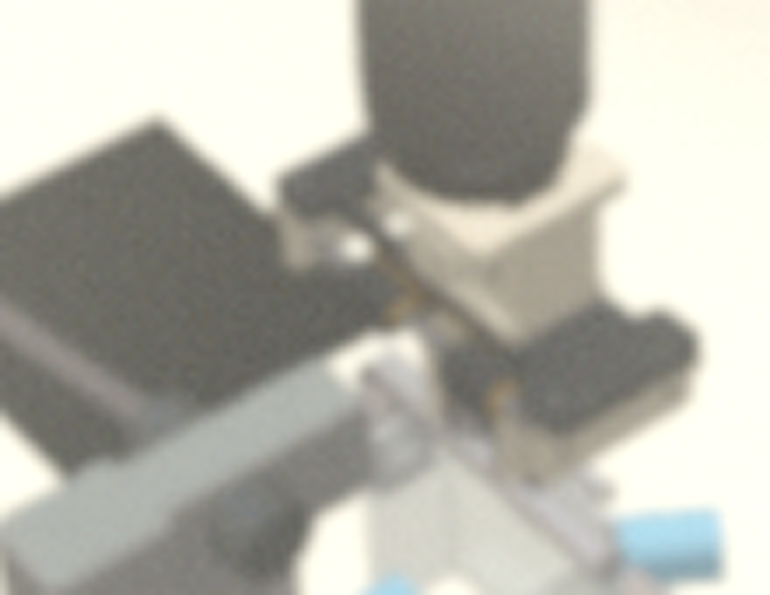

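View pics/d_top8.png

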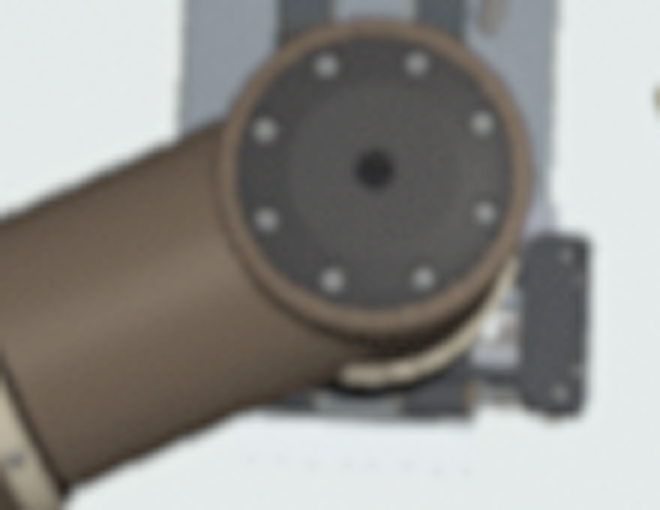

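Run:
```python
from plant import bot
from h import *
bot.line_to(W(-115,0,300),200); st(bot)
q=ori(YAW,90,-1)
M=[482,-340]
bot.line_to([*M,300],250); st(bot)
bot.line_to([*M,135],150); st(bot)
for z in (128,124,121,119,117,116,115,114,113):
    bot.line_to([*M,z],40); s=st(bot)
    if s['contact_force'][2]>-1: break
for n in ('scene','top'):
    im=np.mean([bot.camera(n).astype(float) for _ in range(2)],0)[:,:,::-1].astype(np.uint8)
    cv2.imwrite(f'pics/{n}9.png',im)
    x0,y0,k=(200,100,5) if n=='scene' else (380,130,6)
    g=cv2.resize(im[y0:y0+110,x0:x0+130],None,fx=k,fy=k,interpolation=cv2.INTER_CUBIC)
    g=np.clip(255*(g/255.)**.6*1.2,0,255).astype(np.uint8)
    cv2.imwrite(f'pics/d_{n}9.png',g[:600])
```

```text
t 18.45 tcp [529.2  21.7 298.6] F [-0.6  0.4 -2.9] M [-0.08  0.12  0.03] w 28.5
t 20.06 tcp [ 482.1 -339.2  300.1] F [-0.1 -0.5 -3.6] M [-0.04  0.09 -0.  ] w 28.2
t 21.31 tcp [ 482.7 -340.3  136. ] F [ 0.1  0.4 -2.6] M [-0.08  0.06  0.01] w 28.0
t 21.63 tcp [ 481.8 -339.9  127.8] F [-0.1 -0.1 -3.8] M [-0.11  0.14 -0.04] w 28.3
t 21.88 tcp [ 481.7 -339.9  123.7] F [-0.7  0.5 -3.5] M [-0.09  0.11  0.03] w 28.6
t 22.13 tcp [ 481.8 -339.9  120.7] F [-0.  -0.2 -3.6] M [-0.15  0.06  0.01] w 28.7
t 22.38 tcp [ 481.9 -340.   118.9] F [ 0.8 -0.1 -4.1] M [-0.05  0.1  -0.06] w 28.3
t 22.63 tcp [ 481.9 -340.   116.8] F [-0.2 -0.6 -3.5] M [-0.09  0.09 -0.03] w 28.3
t 22.88 tcp [ 482.3 -340.2  116.3] F [ 0.2 -0.9 -3.2] M [-0.12  0.04 -0.01] w 28.7
t 23.13 tcp [ 482.7 -340.3  116.1] F [0.9 1.2 5.2] M [ 0.61  0.45 -0.04] w 28.7
```

View pics/d_scene9.png

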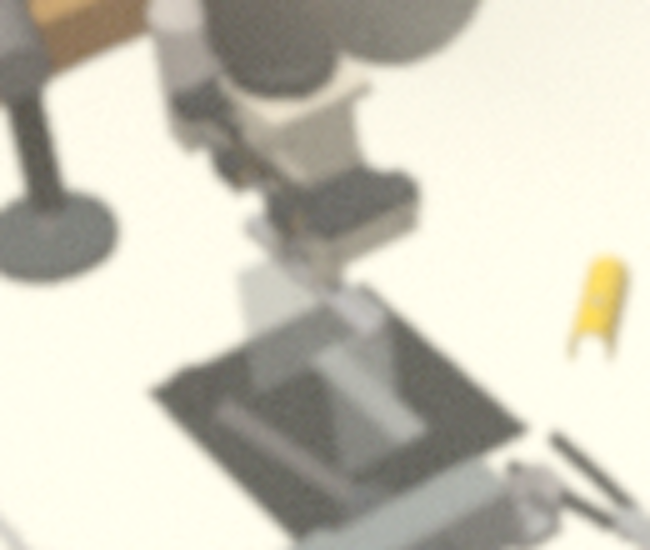

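View pics/d_top9.png

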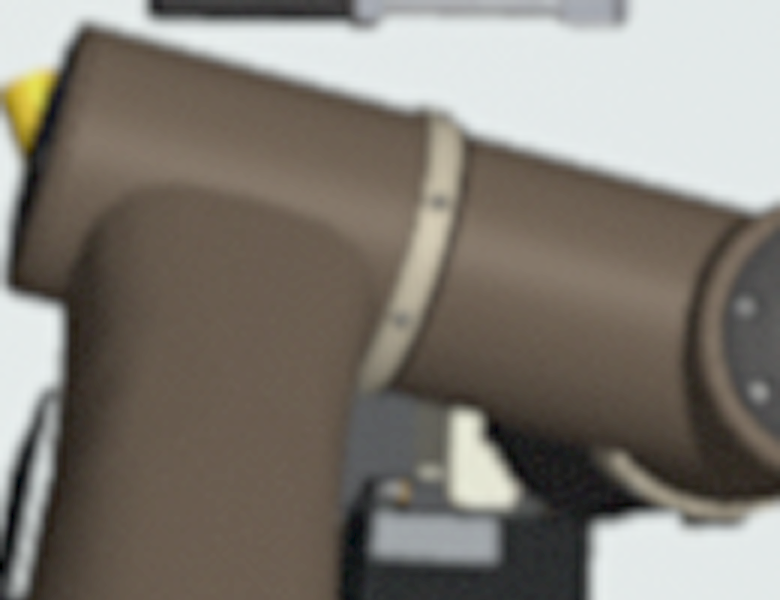

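Run:
```python
from plant import bot
from h import *
M=[482,-340]
bot.line_to([*M,116],40); st(bot)
bot.move_gripper(76,60); st(bot)
bot.line_to([*M,235],150); st(bot)
for n in ('scene','top'):
    im=np.mean([bot.camera(n).astype(float) for _ in range(2)],0)[:,:,::-1].astype(np.uint8)
    cv2.imwrite(f'pics/{n}10.png',im)
    x0,y0,k=(200,100,5) if n=='scene' else (380,130,6)
    g=cv2.resize(im[y0:y0+110,x0:x0+130],None,fx=k,fy=k,interpolation=cv2.INTER_CUBIC)
    g=np.clip(255*(g/255.)**.6*1.2,0,255).astype(np.uint8)
    cv2.imwrite(f'pics/d_{n}10.png',g[:600])
```

```text
t 23.58 tcp [ 482.3 -340.   116.2] F [0.3 1.5 1. ] M [ 0.51  0.07 -0.01] w 28.4
t 24.53 tcp [ 482. -340.  116.] F [ 0.3 -0.2  0.5] M [-0.13  0.16  0.01] w 75.4
t 25.48 tcp [ 481.5 -339.7  234. ] F [-0.6 -1.4 -1. ] M [-0.12  0.13 -0.03] w 75.6
```

View pics/d_scene10.png

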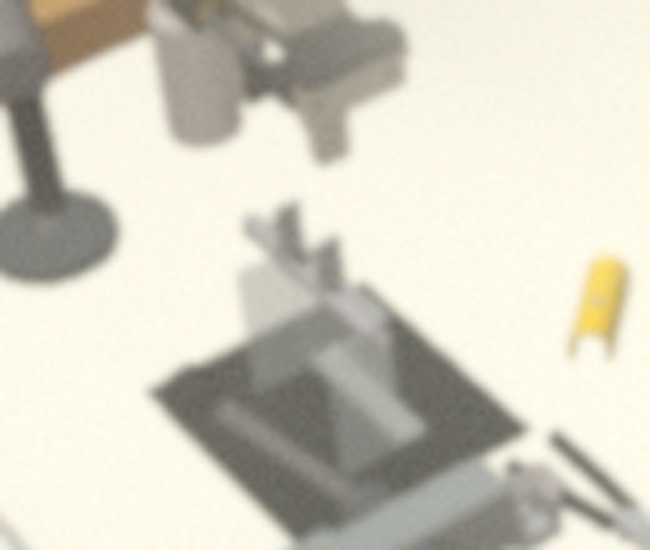

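Run:
```python
from plant import bot
from h import *
s=cal(bot,'scene')
c,sn=np.cos(YAW),np.sin(YAW)
def G(x,y,z,o=(481.5,-339.7)): return [o[0]+c*x-sn*y,o[1]+sn*x+c*y,z]
for y,z in ((37.7,234),(37.7,266),(58,234),(58,266)):
    print(y,z,[proj(s,[G(x,y,z)])[0].round(1) for x in (-9.5,9.5)])
im=cv2.imread('pics/scene10.png')
x0,y0,k=215,100,8
g=cv2.resize(im[y0:y0+70,x0:x0+90],None,fx=k,fy=k,interpolation=cv2.INTER_CUBIC)
def pt(p,cc):
    q=proj(s,[p])[0]; cv2.circle(g,(int((q[0]-x0+.5)*k),int((q[1]-y0+.5)*k)),3,cc,-1)
for y in (38,-38):
  for x in (-9.5,9.5):
    pt(G(x,y,234),(0,0,255)); pt(G(x,y,266),(0,255,0))
for y in (28,-28):
  for x in (-10,10): pt(G(x,y,186),(255,0,0))
for y in (80,-80): pt(G(0,y,144),(255,0,255))
cv2.imwrite('pics/c20.png',g)
```

```text
37.7 234 [array([267.6, 136.6]), array([262.9, 138.9])]
37.7 266 [array([266.7, 128.9]), array([261.9, 131.2])]
58 234 [array([271.1, 139.5]), array([266.4, 141.8])]
58 266 [array([270.2, 131.8]), array([265.4, 134.1])]
```

View pics/c20.png

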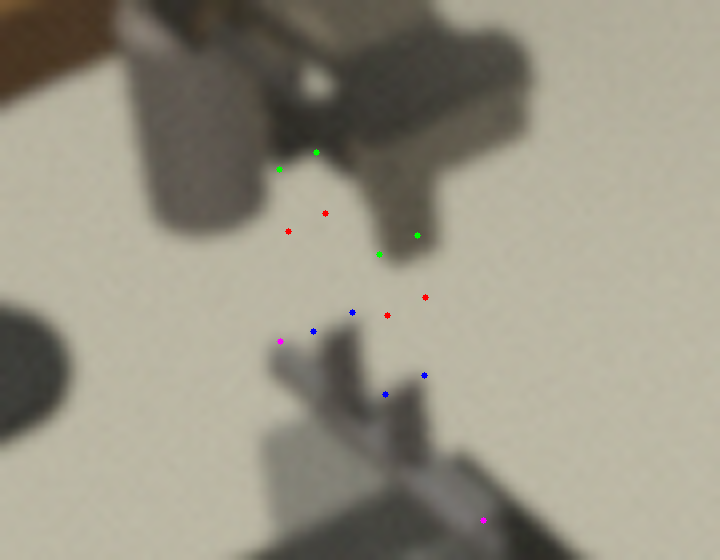

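Run:
```python
from plant import bot
from h import *
q=ori(YAW,70,-1)
for p in (W(-56,0,93),W(-170,0,93),W(-200,0,230)): print(bot.solve_ik(p,q))
bot.move_gripper(60)
bot.move_ptp(W(-200,0,230),q); st(bot)
bot.line_to(W(-190,0,140),150); st(bot)
im=np.mean([bot.camera('scene').astype(float) for _ in range(3)],0)[:,:,::-1].astype(np.uint8)
cv2.imwrite('pics/scene11.png',im)
s=cal(bot,'scene'); p=bot.read_state()['tcp_pos']; print(p)
x0,y0,k=280,150,7
g=cv2.resize(im[y0:y0+80,x0:x0+110],None,fx=k,fy=k,interpolation=cv2.INTER_CUBIC)
g=np.clip(255*(g/255.)**.7*1.1,0,255).astype(np.uint8)
Rm=R.from_quat(q).as_matrix()
def pt(pp,cc):
    u=proj(s,[pp])[0]; cv2.circle(g,(int((u[0]-x0+.5)*k),int((u[1]-y0+.5)*k)),3,cc,-1)
for y in (30,-30):
  for x in (-9.5,9.5):
    b=p+Rm@[x,y,0]
    pt(b,(0,0,255)); pt(b+[0,0,32],(0,255,0)); pt(b-32*Rm[:,2],(255,0,0))
cv2.imwrite('pics/c21.png',g)
```

```text
[ 0.4487861   0.11250935 -0.81285966  0.46995788 -0.37462291  0.64937234]
None
[ 0.74672445 -0.32951251 -0.79252325  0.32337265 -0.88655185  0.58941785]
t 27.62 tcp [445.5  26.5 230.4] F [-0.3  0.2  0.4] M [-0.07  1.29 -0.02] w 60.0
t 28.37 tcp [455.7  25.7 140.5] F [-0.6  0.4  0.8] M [-0.04  1.28 -0.  ] w 59.9
[455.77449775  26.38400132 141.05225222]
```

View pics/c21.png

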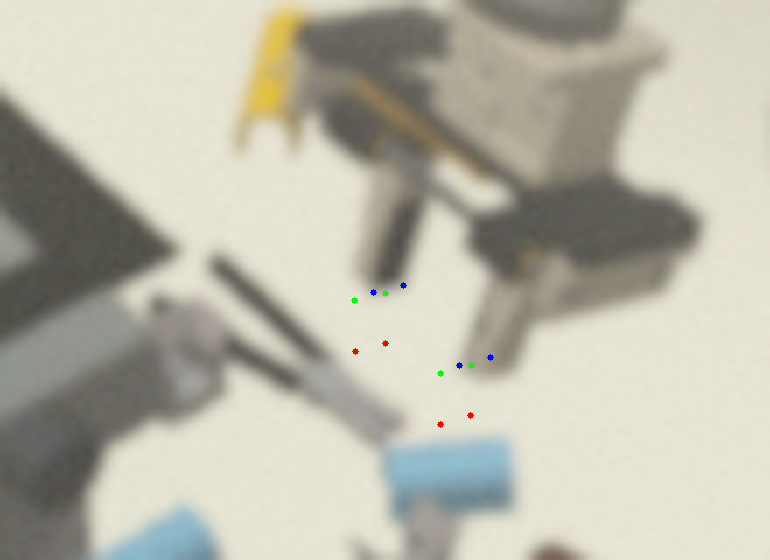

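Run:
```python
from plant import bot
from h import *
for pit in (65,70,75):
  q=ori(YAW,pit,-1)
  Z=R.from_quat(q).as_matrix()[:,2]
  for x in (-56,-130,-150,-165,-180):
    print(pit,x,[(z,bot.solve_ik(np.array(W(x,0,z))+32*Z,q) is not None) for z in (120,125,135,150,170)])
for yaw in (-.2,-.2+.3,.3,.6):
  q=ori(yaw,70,-1); Z=R.from_quat(q).as_matrix()[:,2]
  print(yaw,[ (z,bot.solve_ik(np.array([518-35*np.cos(yaw),317-35*np.sin(yaw),z])+32*Z,q)) for z in (15,60)])
```

```text
65 -56 [(120, True), (125, True), (135, True), (150, True), (170, True)]
65 -130 [(120, False), (125, False), (135, False), (150, False), (170, True)]
65 -150 [(120, False), (125, False), (135, False), (150, False), (170, False)]
65 -165 [(120, False), (125, False), (135, False), (150, False), (170, False)]
65 -180 [(120, False), (125, False), (135, False), (150, False), (170, False)]
70 -56 [(120, True), (125, True), (135, True), (150, True), (170, True)]
70 -130 [(120, True), (125, True), (135, True), (150, True), (170, True)]
70 -150 [(120, True), (125, True), (135, True), (150, True), (170, True)]
70 -165 [(120, False), (125, False), (135, True), (150, True), (170, True)]
70 -180 [(120, False), (125, False), (135, False), (150, True), (170, True)]
75 -56 [(120, True), (125, True), (135, True), (150, True), (170, True)]
75 -130 [(120, True), (125, True), (135, True), (150, True), (170, True)]
75 -150 [(120, True), (125, True), (135, True), (150, True), (170, True)]
75 -165 [(120, True), (125, True), (135, True), (150, True), (170, True)]
75 -180 [(120, True), (125, True), (135, True), (150, True), (170, True)]
-0.2 [(15, array([ 0.90049526,  0.33135038, -0.96546868,  1.23901669, -0.32834201,
       -0.7258582 ])), (60, array([ 1.03139712,  0.27094012, -0.87503367,  0.84957818, -0.44387153,
       -0.43938875]))]
0.09999999999999998 [(15, None), (60, array([ 0.87001479,  0.21673052, -0.99065775,  1.15712725, -0.26305201,
       -0.31227246]))]
0.3 [(15, None), (60, None)]
0.6 [(15, None), (60, None)]
```

```bash
cat >> h.py <<'E'
def tip(p,q): return np.array(p)+32*R.from_quat(q).as_matrix()[:,2]
E
python3 - <<'E'
from plant import bot
from h import *
q=ori(YAW,70,-1)
bot.line_to(tip(W(-150,0,150),q),150)
bot.line_to(tip(W(-145,0,126),q),100); st(bot)
bot.line_to(tip(W(-90,0,126),q),100); s=st(bot)
if np.abs(s['contact_force']).max()<6: bot.line_to(tip(W(-56,0,126),q),60); st(bot)
im=np.mean([bot.camera('scene').astype(float) for _ in range(3)],0)[:,:,::-1].astype(np.uint8)
cv2.imwrite('pics/scene12.png',im)
x0,y0,k=260,160,7
g=cv2.resize(im[y0:y0+80,x0:x0+110],None,fx=k,fy=k,interpolation=cv2.INTER_CUBIC)
g=np.clip(255*(g/255.)**.7*1.1,0,255).astype(np.uint8); cv2.imwrite('pics/c22.png',g)
E
```

```text
t 29.43 tcp [510.4  22.5  96.2] F [-1.6  0.2  1.1] M [-0.07  1.23  0.01] w 59.8
t 30.12 tcp [565.4  19.4  95.7] F [-1.4 -0.1 -0.1] M [-0.04  1.28  0.  ] w 59.8
t 30.84 tcp [599.6  17.5  95.5] F [-0.2 -0.7  0.7] M [-0.05  1.25  0.05] w 60.0
```

View pics/c22.png

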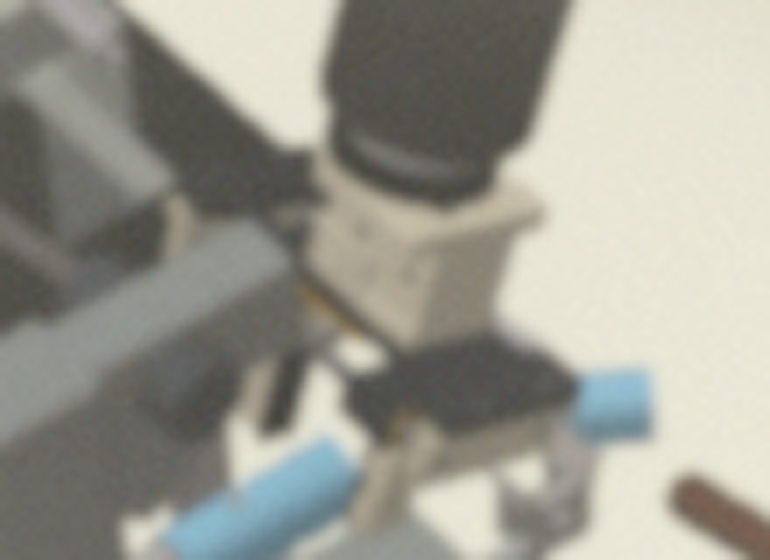

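The scene crop shows the fingers astride the front end of the sky-blue gutter on the horn, at about (347,467) in the crop. The spare is at (615,405), out on the counter, so this is the riveted one. Next I close and draw it off.

Run:
```python
from plant import bot
from h import *
q=ori(YAW,70,-1)
bot.move_gripper(20,20); s=st(bot)
w=s['width']
if w>24:
    bot.line_to(tip(W(-80,0,126),q),80); st(bot)
    bot.line_to(tip(W(-152,0,126),q),100); st(bot)
im=np.mean([bot.camera('scene').astype(float) for _ in range(3)],0)[:,:,::-1].astype(np.uint8)
cv2.imwrite('pics/scene13.png',im)
x0,y0,k=260,160,7
g=cv2.resize(im[y0:y0+80,x0:x0+110],None,fx=k,fy=k,interpolation=cv2.INTER_CUBIC)
g=np.clip(255*(g/255.)**.7*1.1,0,255).astype(np.uint8); cv2.imwrite('pics/c23.png',g)
```

```text
t 31.57 tcp [599.8  17.7  95.9] F [-0.4 -0.7  0.7] M [0.01 1.34 0.01] w 31.4
t 32.02 tcp [575.7  19.1  96.1] F [ 0.6 -0.2 -0.1] M [-0.01  1.28  0.03] w 31.2
t 32.89 tcp [504.6  23.6  96.2] F [-0.1 -0.4 -0.6] M [0.   1.29 0.  ] w 31.6
```

View pics/c23.png

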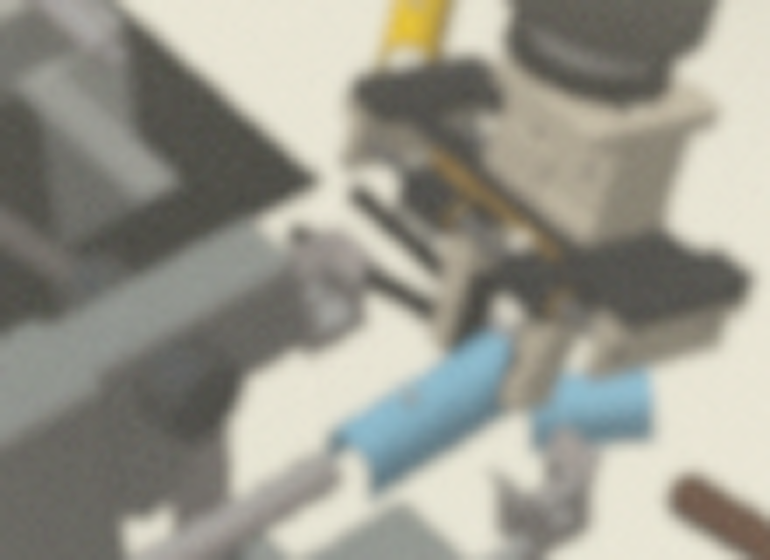

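Run:
```python
from plant import bot
from h import *
q=ori(YAW,70,-1)
bot.line_to(tip(W(-153,0,205),q),150); st(bot)
y=-.2; q2=ori(y,70,-1); hd=np.array([np.cos(y),np.sin(y)])
T=np.array([518,317])-35*hd
try:
    bot.line_to(tip([*T,150],q2),250,q2)
except bot.Unreachable as e:
    print(e); bot.move_ptp(tip([*T,150],q2),q2)
st(bot)
bot.line_to(tip([*T,60],q2),150); st(bot)
im=np.mean([bot.camera('scene').astype(float) for _ in range(3)],0)[:,:,::-1].astype(np.uint8)
cv2.imwrite('pics/scene14.png',im)
x0,y0,k=320,220,5
g=cv2.resize(im[y0:y0+120,x0:x0+150],None,fx=k,fy=k,interpolation=cv2.INTER_CUBIC)
g=np.clip(255*(g/255.)**.7*1.1,0,255).astype(np.uint8); cv2.imwrite('pics/c24.png',g)
```

```text
t 33.72 tcp [502.6  23.  174. ] F [ 0.   0.3 -0.8] M [ 0.01  1.35 -0.  ] w 31.8
t 35.08 tcp [494.3 320.4 119.8] F [-0.   0.1 -0.4] M [ 0.09  1.29 -0.01] w 31.5
t 35.83 tcp [494.8 321.4  30.5] F [ 0.2 -0.1  0.5] M [0.17 1.33 0.03] w 31.6
```

View pics/c24.png

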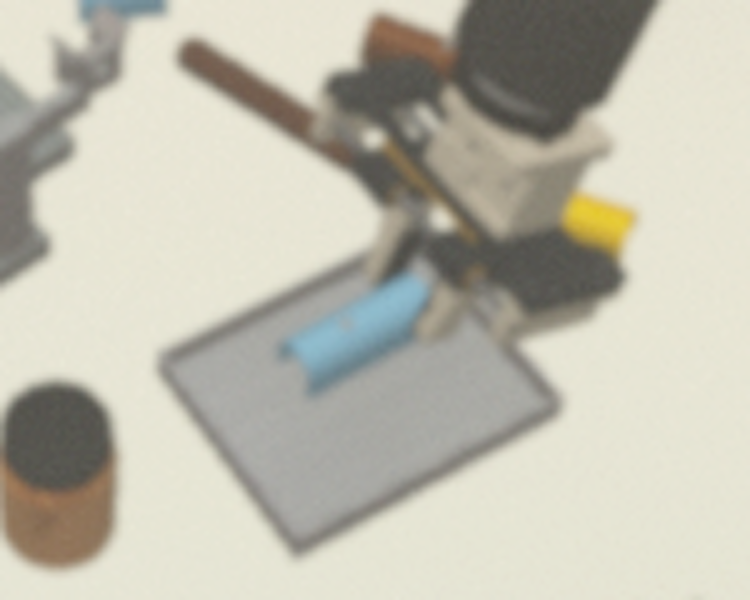

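Run:
```python
from plant import bot
from h import *
y=-.2; q2=ori(y,70,-1); hd=np.array([np.cos(y),np.sin(y)])
T=np.array([518,317])-35*hd
for z in (25,20,17,15,13,11):
    bot.line_to(tip([*T,z],q2),80); s=st(bot)
    if s['contact_force'][2]>2.5: break
bot.move_gripper(60,20); st(bot)
bot.line_to(tip([*T,120],q2),180); st(bot)
q=ori(YAW,90,-1)
im=np.mean([bot.camera('scene').astype(float) for _ in range(3)],0)[:,:,::-1].astype(np.uint8)
cv2.imwrite('pics/scene15.png',im)
x0,y0,k=320,220,5
g=cv2.resize(im[y0:y0+120,x0:x0+150],None,fx=k,fy=k,interpolation=cv2.INTER_CUBIC)
g=np.clip(255*(g/255.)**.7*1.1,0,255).astype(np.uint8); cv2.imwrite('pics/c25.png',g)
```

```text
t 36.58 tcp [494.8 321.8  -4.6] F [ 0.6 -0.2 -0.8] M [ 0.17  1.24 -0.04] w 31.3
t 36.83 tcp [494.7 321.9  -9.6] F [-0.2 -0.2 -0.3] M [ 0.08  1.29 -0.  ] w 31.4
t 37.08 tcp [494.5 321.8 -12.8] F [ 0.5  0.  -0.5] M [ 0.19  1.33 -0.01] w 31.8
t 37.33 tcp [494.8 321.9 -14.3] F [-3.4 -0.4  4.9] M [-0.33  1.39 -0.18] w 31.4
t 38.03 tcp [494.4 321.7 -15.1] F [ 0.1  0.3 -0.1] M [ 0.16  1.31 -0.  ] w 59.9
t 39.07 tcp [494.2 321.1  89.1] F [-0.9  0.4 -0.2] M [ 0.14  1.27 -0.03] w 59.9
```

View pics/c25.png

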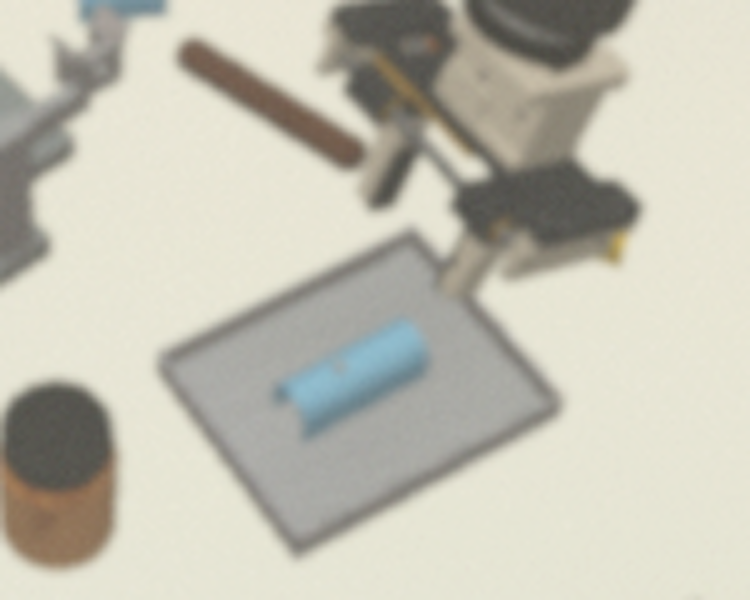

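Run:
```python
from plant import bot
from h import *
q=ori(YAW,90,-1)
bot.move_ptp([430,60,290],q); st(bot)
bot.move_gripper(76,60)
for n in ('top','scene'):
    im=np.mean([bot.camera(n).astype(float) for _ in range(3)],0)[:,:,::-1].astype(np.uint8)
    cv2.imwrite(f'pics/{n}16.png',im)
    c=cal(bot,n)
    x0,y0,k,w,h=(405,170,8,80,75) if n=='top' else (225,120,7,100,80)
    g=cv2.resize(im[y0:y0+h,x0:x0+w],None,fx=k,fy=k,interpolation=cv2.INTER_CUBIC)
    g=np.clip(255*(g/255.)**.6*1.2,0,255).astype(np.uint8)
    cc,sn=np.cos(YAW),np.sin(YAW)
    for p in [(0,80,144),(0,-80,144),(0,28,186),(0,-28,186),(-44,60,4),(-44,-60,4)]:
        P=[482+cc*p[0]-sn*p[1],-340+sn*p[0]+cc*p[1],p[2]]
        u=proj(c,[P])[0]; cv2.circle(g,(int((u[0]-x0+.5)*k),int((u[1]-y0+.5)*k)),3,(0,0,255),-1)
    cv2.imwrite(f'pics/d_{n}16.png',g)
```

```text
t 40.49 tcp [429.9  60.  289.1] F [-0.  -0.   0.6] M [-0.09  0.17  0.04] w 59.5
```

View pics/d_top16.png

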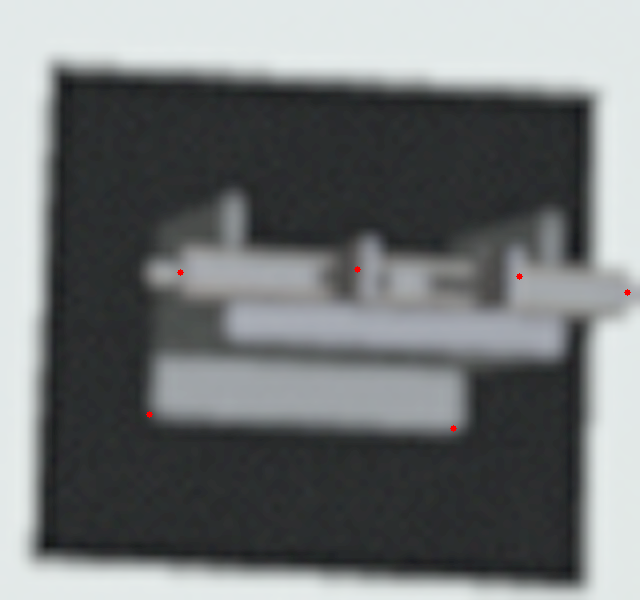

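View pics/d_scene16.png

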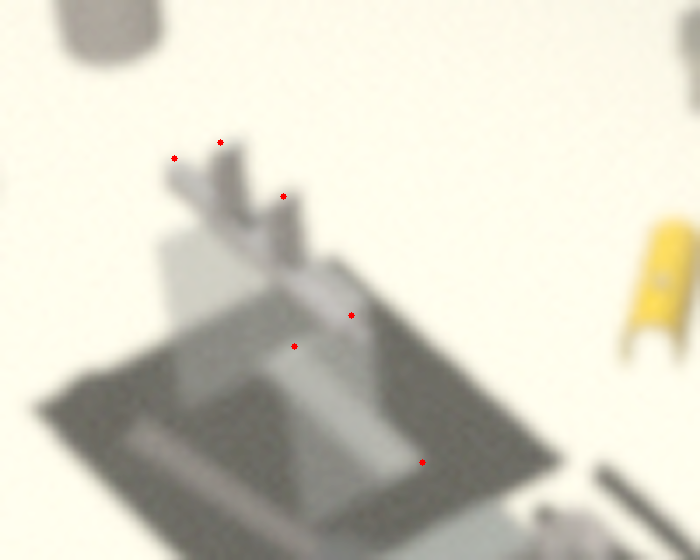

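Run:
```python
from plant import bot
from h import *
M=[482,-340]; q=ori(YAW,90,-1)
bot.move_ptp([*M,250],q); st(bot)
bot.line_to([*M,165],150)
bot.line_to([*M,117],80); s=st(bot)
assert np.abs(s['contact_force']).max()<8
bot.line_to([*M,116.5],40)
bot.move_gripper(22,60); bot.pause(.3); s=st(bot)
bot.line_to([*M,135],60); st(bot)
bot.line_to([*M,300],200); st(bot)
bot.line_to(W(-115,0,300),220); st(bot)
im=np.mean([bot.camera('scene').astype(float) for _ in range(3)],0)[:,:,::-1].astype(np.uint8)
cv2.imwrite('pics/scene17.png',im)
x0,y0,k=260,130,6
g=cv2.resize(im[y0:y0+100,x0:x0+120],None,fx=k,fy=k,interpolation=cv2.INTER_CUBIC)
g=np.clip(255*(g/255.)**.6*1.2,0,255).astype(np.uint8); cv2.imwrite('pics/d17.png',g)
```

```text
t 42.84 tcp [ 482.4 -339.3  250.3] F [ 0.6  0.5 -0.4] M [-0.08  0.14 -0.  ] w 76.2
t 44.31 tcp [ 482.3 -340.2  117.3] F [ 0.4 -0.3  0.1] M [-0.09  0.12  0.01] w 75.8
t 45.68 tcp [ 482.1 -340.   116.7] F [-1.   2.6  4.7] M [ 0.75  0.49 -0.02] w 28.5
t 46.14 tcp [ 482.1 -340.   135.1] F [-0.5 -0.5 -3.5] M [-0.04  0.11  0.  ] w 28.5
t 47.12 tcp [ 481.4 -339.5  298.4] F [-0.  -0.3 -4.7] M [-0.07  0.12  0.03] w 28.4
t 48.92 tcp [529.9  21.  300. ] F [-0.   0.2 -3.3] M [-0.09  0.1   0.  ] w 28.1
```

View pics/d17.png

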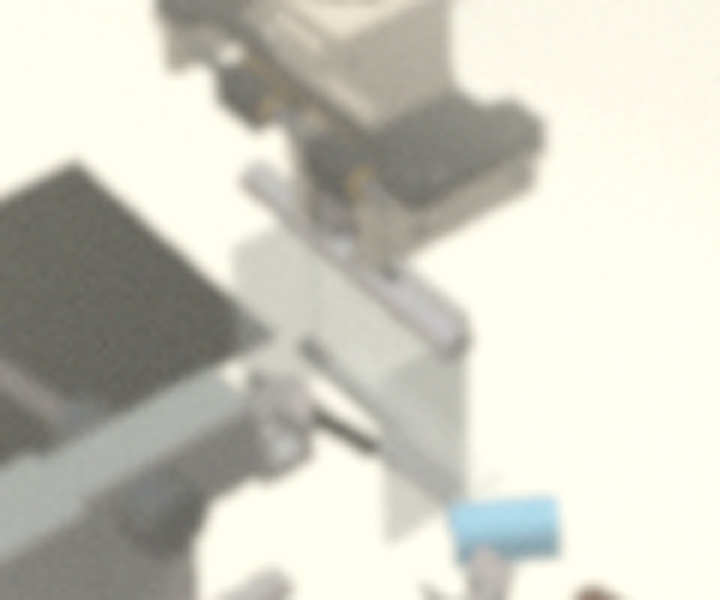

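Run:
```python
from plant import bot
from h import *
bot.line_to(W(-115,0,175),150); s=st(bot)
for z in (160,150,140,132,126,123,121.5,120.5,119.5):
    bot.line_to(W(-115,0,z),60); s=st(bot)
    if s['contact_force'][2]>1.5 or np.abs(s['contact_force'][:2]).max()>8: break
for n in ('scene',):
    im=np.mean([bot.camera(n).astype(float) for _ in range(3)],0)[:,:,::-1].astype(np.uint8)
    cv2.imwrite(f'pics/{n}18.png',im)
    x0,y0,k=(270,170,7)
    g=cv2.resize(im[y0:y0+80,x0:x0+100],None,fx=k,fy=k,interpolation=cv2.INTER_CUBIC)
    g=np.clip(255*(g/255.)**.6*1.2,0,255).astype(np.uint8); cv2.imwrite('pics/d18.png',g)
```

```text
t 50.06 tcp [530.7  21.8 175.9] F [ 0.   0.1 -3.9] M [-0.07  0.06  0.05] w 28.1
t 50.46 tcp [529.7  21.5 159.6] F [ 0.1 -0.1 -3.1] M [-0.09  0.07  0.02] w 28.7
t 50.77 tcp [529.6  21.5 149.5] F [ 0.3  0.  -3. ] M [-0.07  0.12 -0.02] w 28.6
t 51.09 tcp [529.6  21.5 139.4] F [ 0.   0.5 -2.8] M [-0.12  0.12 -0.01] w 28.3
t 51.38 tcp [531.1  21.7 133.7] F [-3.2  0.4 10.5] M [-0.02  1.42 -0.12] w 28.6
```

View pics/d18.png

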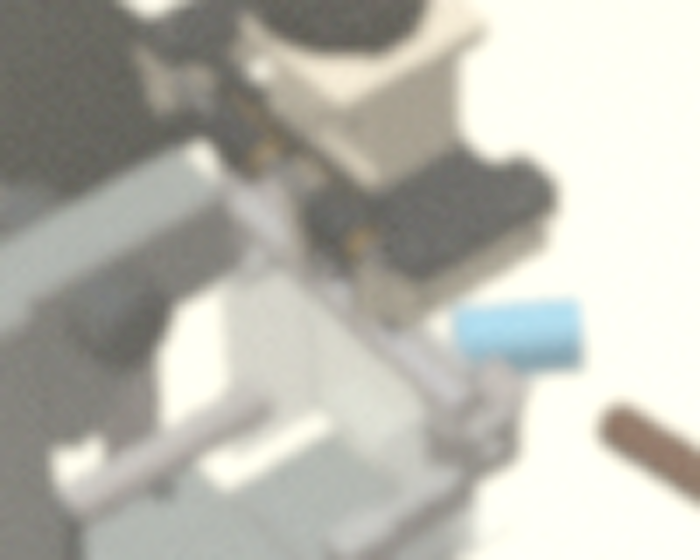

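Run:
```python
from plant import bot
from h import *
bot.line_to(W(-115,0,138),60)
dx=-2.0
bot.line_to(W(-115+dx,0,137),40); st(bot)
for z in (133,130,127,124,122,121,120):
    bot.line_to(W(-115+dx,0,z),50); s=st(bot)
    if s['contact_force'][2]>1.5 or np.abs(s['contact_force'][:2]).max()>8: break
```

```text
t 52.02 tcp [527.6  21.7 136.5] F [ 0.8 -0.3 -3.4] M [-0.09  0.08  0.05] w 28.4
t 52.27 tcp [527.9  21.8 132.6] F [ 0.4  0.8 -3.1] M [-0.12  0.08 -0.03] w 28.2
t 52.52 tcp [527.9  21.8 129.7] F [ 0.2  0.2 -3.1] M [-0.07  0.1  -0.  ] w 28.1
t 52.77 tcp [527.9  21.8 126.8] F [-0.6 -1.  -2.2] M [-0.07  0.04 -0.03] w 28.4
t 53.02 tcp [527.9  21.7 123.8] F [ 0.4  0.2 -3.7] M [-0.07  0.06 -0.05] w 28.6
t 53.27 tcp [527.9  21.8 121.9] F [ 0.5  0.7 -3.1] M [-0.12  0.12  0.03] w 28.3
t 53.52 tcp [528.1  21.8 121.6] F [-2.8  0.6  4.8] M [ 0.01  1.18 -0.01] w 28.4
```

Run:
```python
from plant import bot
from h import *
bot.line_to(W(-117,0,121.5),40); st(bot)
bot.move_gripper(76,60); bot.pause(.2); st(bot)
bot.line_to(W(-117,0,240),120); st(bot)
q=ori(YAW,90,-1)
bot.move_ptp([482,-340,300],q); st(bot)
for n in ('scene','top'):
    im=np.mean([bot.camera(n).astype(float) for _ in range(4)],0)[:,:,::-1].astype(np.uint8)
    cv2.imwrite(f'pics/{n}19.png',im)
    x0,y0,k,w,h=(285,180,10,70,60) if n=='scene' else (290,150,10,80,55)
    g=cv2.resize(im[y0:y0+h,x0:x0+w],None,fx=k,fy=k,interpolation=cv2.INTER_CUBIC)
    g=np.clip(255*(g/255.)**.6*1.2,0,255).astype(np.uint8); cv2.imwrite(f'pics/d_{n}19.png',g)
```

```text
t 53.77 tcp [528.1  21.8 121.7] F [-1.4  0.8  2.9] M [-0.02  0.83 -0.04] w 28.3
t 54.92 tcp [528.   21.8 121.5] F [-0.2 -0.3 -0.2] M [-0.11  0.12 -0.01] w 75.7
t 56.06 tcp [527.5  21.7 239.1] F [ 0.1 -0.9 -0.7] M [-0.08  0.12  0.  ] w 76.2
t 57.44 tcp [ 482.3 -339.2  299.7] F [-0.   0.4  0.1] M [-0.08  0.19 -0.03] w 76.1
```

View pics/d_scene19.png

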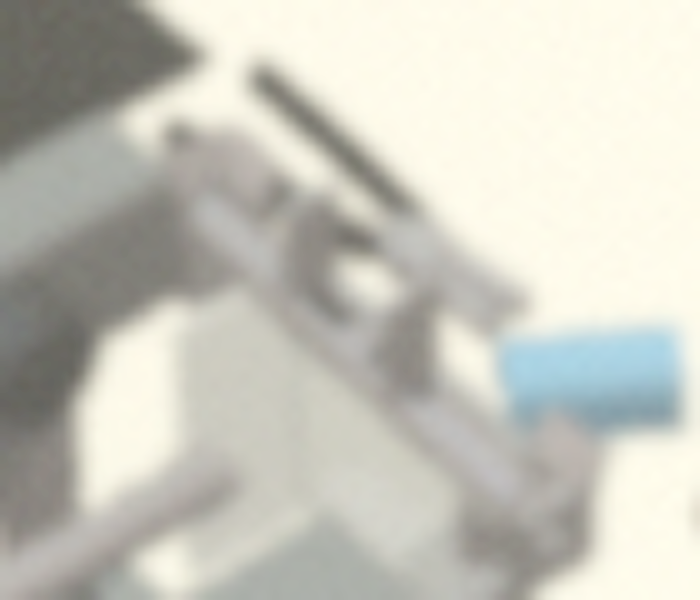

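View pics/d_top19.png

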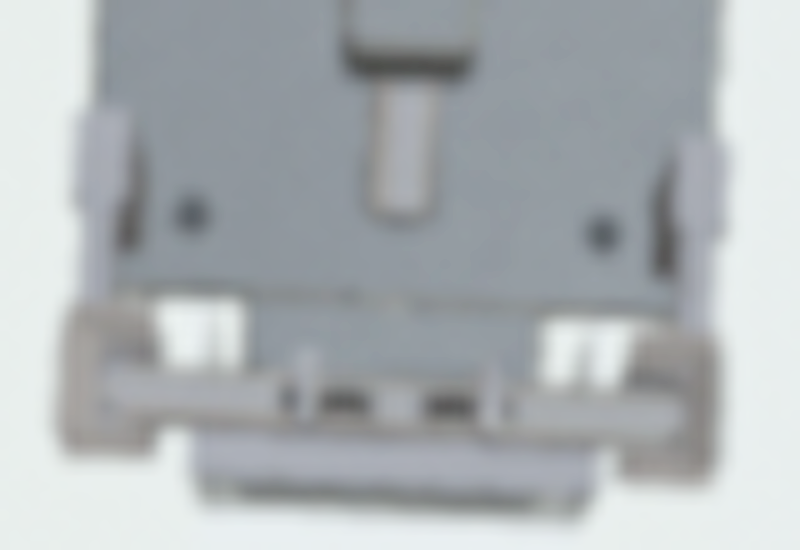

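Run:
```python
from h import *
def sub(A,B,box):
    x,y,w,h=box; k=8
    a=cv2.resize(A[y:y+h,x:x+w],None,fx=k,fy=k,interpolation=cv2.INTER_CUBIC); m=5
    b=cv2.resize(B[y-m:y+h+m,x-m:x+w+m],None,fx=k,fy=k,interpolation=cv2.INTER_CUBIC)
    r=cv2.matchTemplate(b,a,cv2.TM_CCOEFF_NORMED); _,v,_,l=cv2.minMaxLoc(r); return (l[0]/k-m,l[1]/k-m,round(v,3))
T=cv2.imread('pics/T.png');T2=cv2.imread('pics/top19.png');S=cv2.imread('pics/S.png');S2=cv2.imread('pics/scene19.png')
for nm,b in (('tabL',(316,184,9,9)),('tabR',(334,184,9,9)),('lip',(308,192,42,7)),('earL',(296,181,8,14)),('pinL',(303,184,10,8)),('pinR',(345,186,10,8))): print('top',nm,sub(T,T2,b))
for nm,b in (('tabR',(310,201,9,13)),('tabL',(321,208,10,14)),('earL',(333,220,12,14)),('earR',(301,192,10,10)),('whole',(303,195,45,40))): print('scene',nm,sub(S,S2,b))
g=np.hstack([cv2.resize(x[185:240,290:350],None,fx=6,fy=6,interpolation=2) for x in (S,S2)]); cv2.imwrite('pics/cmp.png',cv2.convertScaleAbs(g,alpha=1.3))
```

```text
top tabL (0.875, 0.5, 0.917)
top tabR (0.5, 0.5, 0.839)
top lip (0.75, 0.5, 0.955)
top earL (0.0, 0.0, 0.944)
top pinL (0.125, 0.125, 0.986)
top pinR (0.125, 0.25, 0.968)
scene tabR (0.0, -0.375, 0.98)
scene tabL (-0.125, -0.375, 0.989)
scene earL (0.0, -0.125, 0.978)
scene earR (0.0, -0.125, 0.991)
scene whole (-0.125, -0.25, 0.967)
```

View pics/cmp.png

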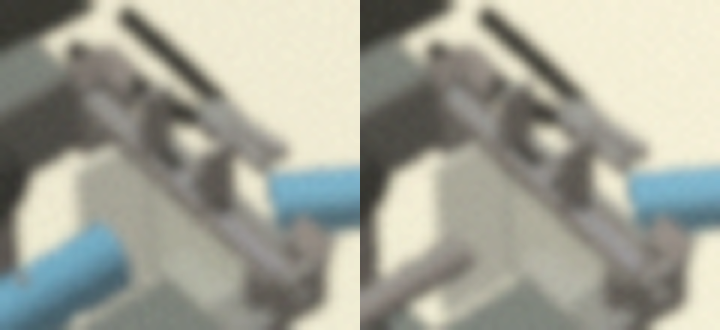

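View pics/scene19.png

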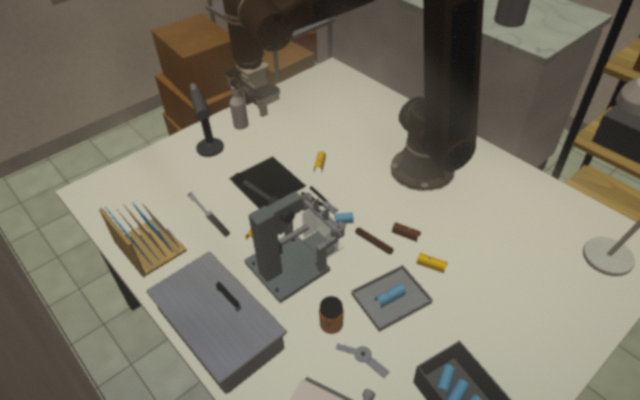

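View pics/top19.png

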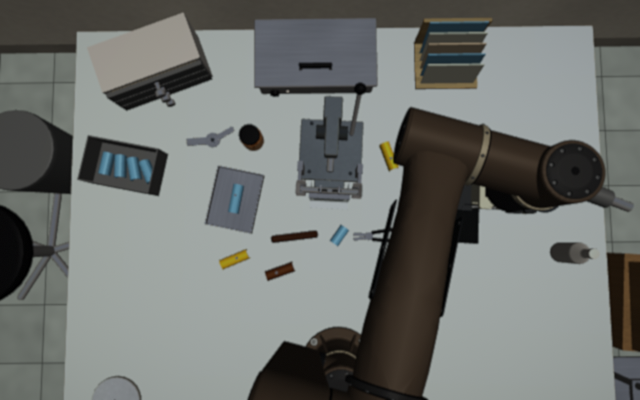

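The gutter lies in the tray at about (236,198) in the top view. The guard is back in the ears: the tab spacing changed by less than 0.4 px (about 1 mm) between the first and last pictures, so both pins are out. The bystanders have not moved, and the gripper is clear of everything. I'm handing the job in.

Run:
```python
from plant import bot
print(bot.close_job(), bot.read_state()['t'])
```

```text
the job is handed in; nothing more can be done
the job is handed in; nothing more can be done
```

I stood the guard on the mat and let it go, slid the gutter off the horn and laid it in the tray. The guard then went back into its ears with the panel to the front. I handed the job in at about 58 s of the 72 s allowed; `close_job` reports no verdict.

**Last checks**
- **Guard:** in the last pictures it is in the ears, shifted by about 1–2 mm from the start. The tab spacing is within about 1 mm of the first picture, so I judge both pins to be fully out.
- **Gutter and surroundings:** the gutter lies near the middle of the tray, and none of the bystanders had visibly moved. The arm was clear, with no contact force.

**What disagreed on the way**
- **Fingertips:** they sat about 32 mm behind the reported TCP along the tool axis. Both the scene picture and touching the bar showed this, so I corrected for it.
- **Tab width:** pinched to their stops, the tabs read about 28.5 mm on the gripper instead of 32 mm.
- **Reseating:** on the first try the bar caught on an ear lip with about 10 N. I lifted it, shifted it 2 mm forward, and it then went in.

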